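Dresser top in order: keepsake box, scent beads and candles

ROBOT

A 6-joint arm with a two-finger parallel gripper is mounted at the origin on the work surface. World frame = base frame: x ahead of the robot, y to its left, z up, the work surface at z = 0. Lengths are in m, angles in rad, forces in N, time in s.
With the tool pointing down it reaches from about 0.35 to 0.975 m from the base axis. Payload 4.9 kg.
Tool frame: the origin (TCP) lies at the very end of the fingers, on their centre line; the grasp point (between the pads) lies 19 mm behind it (ctrl.tcp_to_grasp is the z of the grasp point in the tool frame, in m); z points along the fingers, y is the line along which they close (so a half turn about z gives the same grasp; the last joint's range is limited). The gripper opens to 85 mm and grips with 20 to 120 N. Pads are 22 mm wide; open, the fingers measure 114 mm over their backs; the gripper's body (76 mm by 85 mm) begins 54 mm behind the grasp point. The pads swing forward as they close: fully open they stand 13 mm farther back than shut.
Start: joints at [-1.37, 0.053, 1.613, -0, 1.476, -0.119], TCP at [0.196, -0.593, 0.231] pointing down, gripper open.
Joint ranges: [-3.01, 3.01], [-1.01, 2.22], [0.06, 2.58], [-1.02, 4.17], [0.09, 2.62], [-3.14, 3.14]. Speed limits (rad/s): [2.57, 2.57, 3.14, 3.14, 3.14, 3.14].

INTERFACE

Orientations are given as a rotation vector (axis times angle).
In Python, from station import ctrl, eyes, job, nets gives the robot as it stands. The module is installed in compiled form; this text tells all that it offers.
- The arm moves only by the tool jog_arm, never from a script. Its argument "commands" is one flat list of numbers, 7 for each row, row after row: the shift along the tool's x, y, z each as a share of 0.06 m, from -1 to 1, then the turn, a rotation vector about the tool's x, y, z each as a share of 0.1 rad, from -1 to 1, then the finger opening in mm, from 0 to 85.4. In form: [x, y, z, ax, ay, az, grip, x, y, z, ax, ay, az, grip, ...]. A call has 1 to 20 rows; each row shifts and turns the commanded pose from where the row before left it, along the tool's axes as they then stand; what a row does not reach is not made up. A row lasts 1/8 s, in which the tool goes at most 62.5 mm and 10.7 degrees, less where a joint would pass 70% of its speed; a pose out of reach is approached as far as the arm can. A call with a number of a shift or a turn outside -1 to 1 is refused whole. A call with a gripper value outside its range is refused whole. The fingers move at their own pace and stop on an object; "newtons" is the grip in N (left out, the last holds). Time passes only in rows, so rows that do not move let the fingers close. It gives the time, the measured TCP pose, the force, the opening and the grip force at its end, in the units of the state.
- ctrl.get_obs(): the state, without advancing time (a new reading comes with each control period).
- eyes.get_image(name): name is "side" or "top" or "wrist"; returns a dict with "image" (400x640x3 uint8, red, green, blue), "z_map" (400x640 float32, m along the optical axis (not along the pixel's ray), 0 where there is no reading), "K" (3x3 intrinsics, pixels), "dist_coeffs" ([k1, k2, p1, p2, k3] as OpenCV has them; the pictures are not rectified), "cam_to_world" (4x4, takes a point from camera to world coordinates). Camera axes: x right, y up, looking along -z (the intrinsics and any distortion apply to the point x, -y, -z); pixel columns grow to the right and rows downward; lengths in m; the calibration is good to about 2 mm. A picture is of the moment at which its call begins.
- job.finish_job(): hands the job in; it is judged then, once.
Trained networks look in the newest picture that a camera, given by its name, has taken for a name from the list of things; names that differ only in an ending like _2 or _b are one class to them, and where a whole thing is asked for, a point or a joint stands for the part that bears it (a point fixed in the world has none). Each returns a list of dicts, best first, with "p" (0 to 1); they miss things now and then, are a little off and sometimes report something else, mostly with a low value. They report only what shows in the picture. A call takes as long as a camera call. They do not tell look-alikes from the thing itself.
- nets.silhouettes(camera, name): "mask" (400x640 bool, what is visible of it) and "bbox" ([left, top, right, bottom] in pixels, round what is visible of it).
The state is a dict: "t": time; "q": joint angles; "dq": joint speeds; "effort": joint torques, N m; "tool_pos": TCP position; "tool_rot": TCP orientation; "contact_force": force on the tool from outside, world axes, zero at the start; "wrist_torque": the same for the moment, N m; "opening": finger opening in m; "grip_force": force on a finger pad.
Only numpy, scipy, OpenCV 4.12 (cv2) and the standard library are available. Lean on these libraries where they do the work, as an engineer would, in place of code of your own. Each camera call takes 0.05 s, during which the arm holds its last target. There are 200 camera calls.

TASK

Put the marble dresser top in order after dusting: push the keepsake box flush into the corner of the wooden edging, stir the scent beads in the bowl with the stirring stick (at least three full wide circles, foot down among the beads, none spilt) and stand the stick back upright in the middle of its cork coaster. Every scented candle that is there belongs upright on the marble in its own place, as seen from the robot, with about 3 cm of clear gap and centred on that side of its neighbour: amber left of the clock, blue right of the clock, red in front of the keepsake box, green in front of the bowl (towards the table's front edge). Any order will do; leave the perfume, the cream jar and the spectacle case as they are.

Things in the scene. Friction and masses are not known exactly. Their poses are not given: they have to be found in the camera images.
- gallery: dark wooden edging fixed on the marble: two rails 30 mm high and 12 mm thick that meet in a right-angled inside corner. Origin: that inside corner at table height. The far rail is met by going along its +x and runs 188 mm along +y (left); the right rail is met by going along -y and runs 138 mm along -x (towards the robot). The nook is the quarter with x < 0, y > 0 of this frame. Does not move.
- box: brown wooden keepsake box with a brass band, 90 mm (x, front to back) by 130 mm (y) by 60 mm high, lid shut, about 0.5 kg, loose, slides on the marble. Its front (brass catch) faces its -x and stays roughly towards the robot. Origin: centre of its underside. Flush in the corner its centre lies at x = -45 mm, y = +65 mm of the gallery frame, with the same yaw.
- clock: grey table clock with a white face, 50 mm deep (x), 90 mm wide (y), 75 mm high plus a 4 mm brass button. Origin: centre of its underside. Its face looks along -x, roughly to the robot; its +y side is the left as the robot sees it, its -y side the right. Fixed.
- bowl: straight-sided white bowl with wooden scent beads, 140 mm outside diameter, 50 mm high, wall 5 mm, inner floor 6 mm above the table. The beads lie in a ring near its wall, the middle (some 45 mm across) is free at the start. Origin: centre of its underside; its axes are the world axes. In front of it means straight towards the front edge of the table, -x. Fixed.
- stirrer: wooden stirring stick standing upright on the coaster: round foot 32 mm diameter and 30 mm high, above it a shaft 21 mm diameter up to 160 mm, with a red band 100 to 112 mm up; 0.12 kg. Origin: centre of the underside of its foot, z up along the shaft.
- stirrer_tip (a point): centre of the underside of the foot of the stirrer (the same point as its origin)
- coaster: round cork coaster, 80 mm diameter, 4 mm thick, fixed. Origin: centre of its underside.
- candle_amber: amber glass scented candle in a straight round jar, 56 mm diameter, 60 mm tall (a thin wick stands 6 mm higher), 0.25 kg. Origin: centre of its underside, z up. It may be absent. Its place is left of the clock.
- candle_blue: blue scented candle in a straight round jar, 56 mm diameter, 60 mm tall (a thin wick stands 6 mm higher), 0.25 kg. Origin: centre of its underside, z up. It may be absent. Its place is right of the clock.
- candle_red: red scented candle in a straight round jar, 56 mm diameter, 60 mm tall (a thin wick stands 6 mm higher), 0.25 kg. Origin: centre of its underside, z up. It may be absent. Its place is in front of the keepsake box (on the side of its front).
- candle_green: green scented candle in a straight round jar, 56 mm diameter, 60 mm tall (a thin wick stands 6 mm higher), 0.25 kg. Origin: centre of its underside, z up. It may be absent. Its place is in front of the bowl.
- perfume: clear glass perfume bottle, 40 mm square, 70 mm high with its brass cap, loose bystander. Origin: centre of its underside.
- cream: round white and copper cream jar, 68 mm diameter, 30 mm high, loose bystander. Origin: centre of its underside.
- glasses_case: dark spectacle case, 60 x 155 mm, 35 mm high, loose bystander behind the clock. Origin: centre of its underside.
- bead0: pale scent bead, ball of 28 mm diameter, 12 g, loose in the bowl. Origin: its centre.
- bead1: mid-brown scent bead, ball of 28 mm diameter, 12 g, loose in the bowl. Origin: its centre.
- bead2: dark scent bead, ball of 28 mm diameter, 12 g, loose in the bowl. Origin: its centre.
- bead3: terracotta scent bead, ball of 28 mm diameter, 12 g, loose in the bowl. Origin: its centre.
- bead4: orange scent bead, ball of 28 mm diameter, 12 g, loose in the bowl. Origin: its centre.
There are look-alikes about, which are no part of the job. Leave any purple look-alike of the bowl alone.

How it is judged:
On the way, in this order (a step that is already met when the one before it is completed fails the run):
1. the stirrer foot is down among the beads, in the far part of the bowl (z of stirrer_tip in the frame of bowl below 0.03 m and horizontal distance between stirrer_tip and bowl below 0.06 m and x of stirrer_tip in the frame of bowl above 0.013 m and y of stirrer_tip in the frame of bowl between -0.012 and 0.012 m).
2. the foot has come round to the near part (z of stirrer_tip in the frame of bowl below 0.03 m and horizontal distance between stirrer_tip and bowl below 0.06 m and x of stirrer_tip in the frame of bowl below -0.013 m and y of stirrer_tip in the frame of bowl between -0.012 and 0.012 m).
3. and round again to the left part (z of stirrer_tip in the frame of bowl below 0.03 m and horizontal distance between stirrer_tip and bowl below 0.06 m and y of stirrer_tip in the frame of bowl above 0.013 m and x of stirrer_tip in the frame of bowl between -0.012 and 0.012 m).
4. and to the right part, with at least three beads more than 12 mm from where they lay (z of stirrer_tip in the frame of bowl below 0.03 m and horizontal distance between stirrer_tip and bowl below 0.06 m and y of stirrer_tip in the frame of bowl below -0.013 m and x of stirrer_tip in the frame of bowl between -0.012 and 0.012 m and (distance of each of bead0, bead1, bead2 from where it was at the start of the episode above 0.012 m or distance of each of bead0, bead1, bead3 from where it was at the start of the episode above 0.012 m or distance of each of bead0, bead1, bead4 from where it was at the start of the episode above 0.012 m or distance of each of bead0, bead2, bead3 from where it was at the start of the episode above 0.012 m or distance of each of bead0, bead2, bead4 from where it was at the start of the episode above 0.012 m or distance of each of bead0, bead3, bead4 from where it was at the start of the episode above 0.012 m or distance of each of bead1, bead2, bead3 from where it was at the start of the episode above 0.012 m or distance of each of bead1, bead2, bead4 from where it was at the start of the episode above 0.012 m or distance of each of bead1, bead3, bead4 from where it was at the start of the episode above 0.012 m or distance of each of bead2, bead3, bead4 from where it was at the start of the episode above 0.012 m)).
At the end, for the whole second after the job is handed in: Box in the corner with less than 3 mm gap on either side and square within 0.035 rad; beads in the bowl; stirrer upright within 22 mm of the coaster centre; each candle present upright on the table, 15 to 45 mm clear of its neighbour and within 20 mm of being centred on that side; all at rest (x of box in the frame of gallery between -0.048 and -0.042 m and y of box in the frame of gallery between 0.062 and 0.068 m and angle between the x axis of box and the x axis of gallery, either way round below 0.035 rad and height (world z) of box below 0.005 m and angle between box's own z axis and vertical below 0.05 rad and linear speed of each of box, stirrer, candle_amber, candle_blue, candle_red, candle_green below 0.02 m/s and horizontal distance between stirrer and coaster below 0.022 m and angle between each of stirrer, candle_amber, candle_blue, candle_red, candle_green's own z axis and vertical below 0.08 rad and height (world z) of stirrer below 0.01 m and horizontal distance between each of bead0, bead1, bead2, bead3, bead4 and bowl below 0.066 m and height (world z) of each of bead0, bead1, bead2, bead3, bead4 below 0.055 m and y of candle_amber in the frame of clock between 0.088 and 0.118 m and x of candle_amber in the frame of clock between -0.02 and 0.02 m and height (world z) of each of candle_amber, candle_blue, candle_red, candle_green below 0.006 m and y of candle_blue in the frame of clock between -0.118 and -0.088 m and x of candle_blue in the frame of clock between -0.02 and 0.02 m and x of candle_red in the frame of box between -0.118 and -0.088 m and y of candle_red in the frame of box between -0.02 and 0.02 m and x of candle_green in the frame of bowl between -0.143 and -0.113 m and y of candle_green in the frame of bowl between -0.02 and 0.02 m); the robot touches nothing.
It fails at once if a bystander is shifted more than 3 cm or tipped over (distance of any of perfume, cream, glasses_case from where it was at the start of the episode above 0.03 m or angle between any of perfume, cream, glasses_case's own z axis and vertical above 0.5 rad).
It fails at once if a scent bead is spilt out of the bowl (horizontal distance between any of bead0, bead1, bead2, bead3, bead4 and bowl above 0.09 m).
Of candle_amber, candle_blue, candle_red, candle_green only 2 to 4 are there at a start; the rules pass over those that are not, and their reading is None.
At some moment in a run one of candle_amber, candle_blue, candle_red, candle_green, box may be knocked a few centimetres aside while the robot is not near it.
It also fails if it takes over 210 s, if anything falls off the work surface, if the arm or the gripper's body presses on something with over 40 N, if the wrist force passes 120 N, or if a joint passes its speed limit or range.

## Working session

There is one attempt and no reset: what is moved stays moved. The work goes in short steps, Python scripts to look and compute and a tool call to move; the robot and the scene stay as the last step left them, time stands still between calls to the robot, and variables do not carry over. Pictures are saved under pics/ and viewed, at most 14 in all, crops included, and the job is handed in when it is done.

Besides the shell and the picture viewer there is one more tool, called by a JSON object that holds its "api" and its "payload", one argument or row to a line. jog_arm: Moves the arm, as the interface text tells. Shift numbers are shares of 0.06 m and turn numbers shares of 0.1 rad, none past 1 either way. Its arguments: {"type":"object","properties":{"commands":{"type":"array","items":{"type":"number"}},"newtons":{"type":"number"}},"required":["commands"]}

```bash
mkdir -p pics
cat > h.py <<'E'
import numpy as np, cv2
from station import ctrl, eyes, job, nets
def px2w(im, uv, z=None):
    """pixels (N,2)-> world using z_map"""
    uv=np.atleast_2d(uv).astype(float)
    n=cv2.undistortPoints(uv.reshape(-1,1,2),im["K"],np.array(im["dist_coeffs"])).reshape(-1,2)
    T=im["cam_to_world"]
    d=np.c_[n[:,0],-n[:,1],-np.ones(len(n))]
    if z is None:
        zz=im["z_map"][uv[:,1].astype(int),uv[:,0].astype(int)]
        return (d*zz[:,None])@T[:3,:3].T+T[:3,3], zz>0
    w=d@T[:3,:3].T; s=(z-T[2,3])/w[:,2]
    return w*s[:,None]+T[:3,3], s>0
def cloud(im,mask):
    v,u=np.nonzero(mask); p,ok=px2w(im,np.c_[u,v]); return p[ok]
def save(im,name,crop=None,scale=1):
    a=im["image"][:,:,::-1]
    if crop: l,t,r,b=crop; a=a[t:b,l:r]
    a=cv2.resize(a,None,fx=scale,fy=scale,interpolation=cv2.INTER_CUBIC); cv2.imwrite("pics/"+name+".png",a)
E
python3 - <<'E'
from h import *
o=ctrl.get_obs(); print(o["t"],o["tool_pos"],o["tool_rot"],ctrl.tcp_to_grasp)
for c in("top","side"):
    im=eyes.get_image(c); save(im,c+"0"); print(c,im["cam_to_world"].round(3).tolist(),im["K"][0,0])
    for n in "gallery box clock bowl stirrer coaster candle_amber candle_blue candle_red candle_green perfume cream glasses_case bead0".split():
        for r in nets.silhouettes(c,n):
            p=cloud(im,r["mask"]); 
            print(n,round(r["p"],2),np.array(r["bbox"]).astype(int).tolist(),np.median(p,0).round(3),p.max(0).round(3)[2] if len(p) else"")
E
```

```text
0.0 [ 0.19636624 -0.59269807  0.23006289] [-3.09952294e+00 -4.99866284e-01  1.04734952e-04] -0.0187
top [[0.004, 0.995, -0.101, 0.438], [-1.0, 0.005, 0.006, 0.031], [0.007, 0.101, 0.995, 1.287], [0.0, 0.0, 0.0, 1.0]] 421.7819835211157
gallery 0.91 [371, 170, 436, 224] [ 0.642 -0.33   0.028] 0.038
box 0.59 [373, 182, 424, 221] [ 0.559 -0.22   0.061] 0.069
clock 0.96 [312, 160, 342, 186] [ 0.65  -0.014  0.074] 0.084
bowl 0.87 [207, 166, 257, 212] [0.604 0.273 0.008] 0.057
bowl 0.74 [178, 260, 230, 312] [0.316 0.349 0.008] 0.058
stirrer 0.77 [171, 222, 195, 233] [0.489 0.399 0.074] 0.169
coaster 0.78 [179, 216, 203, 238] [0.485 0.396 0.005] 0.013
candle_amber 0.19 [335, 240, 354, 262] [ 0.427 -0.067  0.061] 0.067
candle_blue 0.52 [308, 235, 326, 249] [0.45  0.014 0.061] 0.068
candle_red 0.64 [335, 238, 354, 260] [ 0.43  -0.067  0.061] 0.067
candle_green 0.76 [274, 238, 294, 258] [0.429 0.118 0.061] 0.072
perfume 0.73 [168, 220, 194, 229] [0.489 0.398 0.1  ] 0.169
perfume 0.71 [267, 201, 284, 218] [0.543 0.136 0.051] 0.077
cream 0.55 [337, 198, 362, 223] [ 0.542 -0.079  0.03 ] 0.039
crea
[... 1301 characters left out ...]
 0.424 -0.051  0.054] 0.065
candle_green 0.92 [343, 233, 370, 272] [0.426 0.136 0.058] 0.065
perfume 0.93 [292, 228, 312, 259] [0.538 0.15  0.045] 0.072
perfume 0.38 [212, 250, 284, 316] [0.607 0.27  0.016] 0.053
cream 0.61 [326, 171, 357, 197] [ 0.539 -0.067  0.028] 0.033
glasses_case 0.79 [175, 197, 234, 247] [0.784 0.172 0.032] 0.039
glasses_case 0.73 [223, 279, 235, 290] [0.637 0.296 0.029] 0.035
glasses_case 0.42 [343, 238, 370, 270] [0.425 0.136 0.058] 0.065
bead0 0.63 [241, 260, 251, 272] [0.63  0.248 0.029] 0.035
bead0 0.62 [223, 277, 236, 291] [0.637 0.296 0.029] 0.035
bead0 0.54 [261, 263, 275, 276] [0.579 0.237 0.027] 0.035
bead0 0.48 [233, 291, 251, 301] [0.594 0.315 0.03 ] 0.035
```

View pics/top0.png

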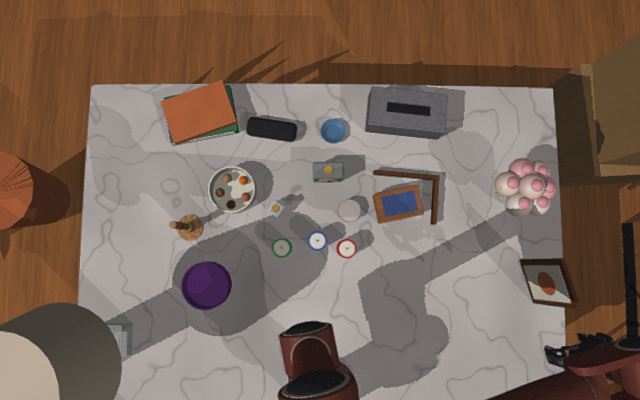

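View pics/side0.png

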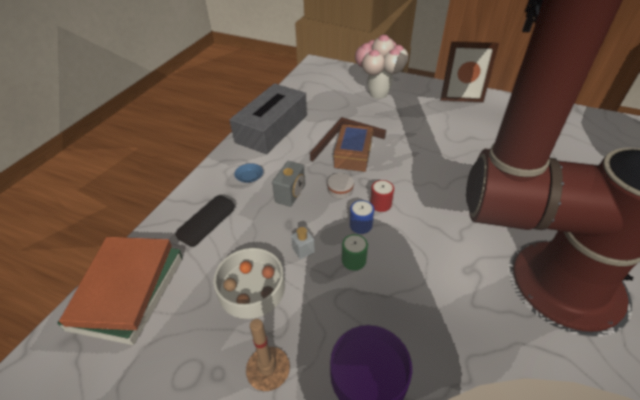

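The top view shows the white bowl with beads at (232,190) and the purple look-alike at (207,286). The stirrer stands on its coaster at (188,227). The candles are green (282,247), blue (317,241) and red (346,248), and no amber shows. The gallery corner is near (437,175), with the box at (399,203) loose inside it. Next I'll fit precise poses.

```bash
cat >> h.py <<'E'
from scipy.optimize import least_squares
def disc(im,mask,z0,r,tol=.006):
    p=cloud(im,mask); p=p[abs(p[:,2]-z0)<tol]
    if len(p)<8: return None
    c=np.median(p[:,:2],0); p=p[np.hypot(*(p[:,:2]-c).T)<r*1.25]
    (x,y),R=cv2.minEnclosingCircle(p[:,:2].astype(np.float32)); 
    return np.r_[x,y,R*1e3].round(4), p[:,:2].mean(0).round(4)
def rect(im,mask,z0,tol=.006):
    p=cloud(im,mask); p=p[abs(p[:,2]-z0)<tol]
    m=np.median(p[:,:2],0); d=np.hypot(*(p[:,:2]-m).T); p=p[d<.085]
    return cv2.minAreaRect((p[:,:2]*1e3).astype(np.float32)), len(p)
def Lfit(im,mask,g0):
    p=cloud(im,mask); p=p[(p[:,2]>.024)&(p[:,2]<.036)][:,:2]
    def seg(q,a,b):
        a,b=map(np.array,(a,b)); t=np.clip((q-a)@(b-a)/((b-a)@(b-a)),0,1); return np.hypot(*(q-a-t[:,None]*(b-a)).T)
    def f(g):
        c,s=np.cos(g[2]),np.sin(g[2]); q=(p-g[:2])@np.array([[c,-s],[s,c]])
        return np.minimum(seg(q,(.006,-.006),(.006,.188)),seg(q,(.006,-.006),(-.138,-.006)))
    r=least_squares(f,g0,loss="soft_l1",f_scale=.004); return r.x.round(4),len(p),np.abs(r.fun).mean()
def best(c,n): 
    r=nets.silhouettes(c,n); return r[0]["mask"] if r else None
E
python3 - <<'E'
from h import *
for c in("top","side"):
    im=eyes.get_image(c); print(c)
    for n,z,r in(("candle_red",.06,.028),("candle_blue",.06,.028),("candle_green",.06,.028),("cream",.03,.034),("coaster",.004,.04),("bowl",.05,.07)):
        m=best(c,n)
        if m is not None: print(n,disc(im,m,z,r))
    for n,z in(("box",.06),("clock",.075),("perfume",.05)):
        m=best(c,n)
        if m is not None: print(n,rect(im,m,z))
    m=best(c,"stirrer")
    if m is not None:
        p=cloud(im,m)
        for a,b in((.03,.08),(.08,.12),(.12,.17)):
            s=p[(p[:,2]>a)&(p[:,2]<b)]; print("stir",len(s),s.mean(0).round(4),np.ptp(s,0).round(3))
        t=p[p[:,2]>.155]; print("sttop",len(t),t.mean(0))
    print("L",Lfit(im,best(c,"gallery"),[.64,-.33,0]))
E
```

```text
top
candle_red (array([ 0.4293, -0.0692, 26.7726]), array([ 0.4292, -0.0687]))
candle_blue (array([4.50200e-01, 1.57000e-02, 2.66442e+01]), array([0.4509, 0.0162]))
candle_green (array([ 0.4299,  0.1196, 27.8842]), array([0.4297, 0.1194]))
cream (array([ 0.4887,  0.4068, 16.1581]), array([0.487 , 0.4003]))
coaster (array([ 0.4904,  0.4058, 39.5024]), array([0.4894, 0.3999]))
bowl (array([ 0.602 ,  0.2715, 70.4477]), array([0.5978, 0.2703]))
box (((560.5738525390625, -222.106689453125), (90.39676666259766, 131.9472198486328), 11.855926513671875), 1325)
clock (((570.8199462890625, -190.64736938476562), (25.35103988647461, 0.0), 144.15061950683594), 2)
perfume (((543.8461303710938, 137.81805419921875), (37.551841735839844, 35.79344940185547), 56.92367935180664), 103)
stir 62 [0.4871 0.4005 0.0451] [0.027 0.028 0.049]
stir 26 [0.4877 0.3985 0.0993] [0.016 0.006 0.037]
stir 63 [0.4886 0.3999 0.1552] [0.017 0.019 0.042]
sttop 39 [0.48901718 0.4019644  0.16439976]
L (array([ 0.6386, -0.3402, -0.0822]), 451, np.float64(0.0031528688988463486))
side
candle_red (array([ 0.4287, -0.0675, 28.3956
[... 319 characters left out ...]
8, 0.4131]))
bowl (array([ 0.6027,  0.2725, 71.3866]), array([0.5994, 0.2767]))
box (((450.4143371582031, 19.358854293823242), (51.1787223815918, 52.15018844604492), 16.911476135253906), 337)
clock (((654.136962890625, -11.66519546508789), (51.27783966064453, 88.12139129638672), 1.1529569625854492), 477)
perfume (((544.937255859375, 142.02484130859375), (38.38744354248047, 38.86661911010742), 55.76905822753906), 174)
stir 240 [0.4866 0.413  0.0474] [0.03  0.028 0.05 ]
stir 141 [0.4848 0.4125 0.1014] [0.014 0.019 0.04 ]
stir 285 [0.4881 0.4098 0.1511] [0.02  0.021 0.046]
sttop 151 [0.4902406  0.40774473 0.16259057]
L (array([ 0.638 , -0.3382, -0.0796]), 346, np.float64(0.0032383794306020267))
```

```bash
cat > plan.py <<'E'
from h import *
from scipy.spatial.transform import Rotation as R
G=np.array([.638,-.339]); GY=-.081
def g2w(x,y): c,s=np.cos(GY),np.sin(GY); return [G[0]+c*x-s*y, G[1]+s*x+c*y]
def state():
    o=ctrl.get_obs(); m=R.from_rotvec(o["tool_rot"]).as_matrix(); return np.array(o["tool_pos"]),np.arctan2(m[1,0],m[0,0]),o
def plan(wps,vmax=.9):
    """wps: (x,y,z,yaw,grip[,n]) ; prints rows in jog units (tool assumed pointing down)"""
    p,y,o=state(); print("at",p.round(4),round(y,3),"t",round(o["t"],2),"open",round(o["opening"],4))
    for w in wps:
        t=np.array(w[:3]); dy=(w[3]-y+np.pi)%(2*np.pi)-np.pi
        n=w[5] if len(w)>5 else max(1,int(np.ceil(np.linalg.norm(t-p)/.06/vmax)),int(np.ceil(abs(dy)/.1/vmax-.02)))
        rows=[];tgt=t-p
        for i in range(n):
            d=t-p; d=d/(n-i); c,s=np.cos(y),np.sin(y)
            r=np.round([(c*d[0]+s*d[1])/.06,(s*d[0]-c*d[1])/.06,-d[2]/.06,0,0,-(dy/n)/.1],2)
            rows.append(",".join(f"{v:g}" for v in r+0)+f",{w[4]:g}")
            D=r[:3]*.06; p=p+np.array([c*D[0]+s*D[1],s*D[0]-c*D[1],-D[2]]); y=y-r[5]*.1
        print(n,"rows ->",p.round(4),round(y,3)); print("  "+", ".join(rows))
E
python3 - <<'E'
from plan import *
a=g2w(-.185,.112); b=g2w(-.103,.112)
plan([(*a,.12,GY,85),(*a,.018,GY,85,3),(*b,.018,GY,85,10)])
E
```

```text
at [ 0.1965 -0.5933  0.2313] 0.32 t 2.7 open 0.0852
9 rows -> [ 0.4626 -0.2123  0.1203] -0.085
  0.69,-0.51,0.21,0,0,0.45,85, 0.67,-0.55,0.21,0,0,0.45,85, 0.64,-0.57,0.2,0,0,0.45,85, 0.61,-0.6,0.21,0,0,0.45,85, 0.59,-0.63,0.2,0,0,0.45,85, 0.56,-0.66,0.21,0,0,0.45,85, 0.53,-0.68,0.2,0,0,0.45,85, 0.49,-0.7,0.21,0,0,0.45,85, 0.46,-0.73,0.2,0,0,0.45,85
3 rows -> [ 0.4626 -0.2123  0.0183] -0.082
  0,0,0.57,0,0,-0.01,85, 0,0,0.57,0,0,-0.01,85, 0,0,0.56,0,0,-0.01,85
10 rows -> [ 0.5445 -0.2191  0.0183] -0.082
  0.14,0,0,0,0,0,85, 0.14,0,0,0,0,0,85, 0.14,0,0,0,0,0,85, 0.14,0,0,0,0,0,85, 0.13,0,0,0,0,0,85, 0.14,0,0,0,0,0,85, 0.13,0,0,0,0,0,85, 0.14,0,0,0,0,0,85, 0.13,0,0,0,0,0,85, 0.14,0,0,0,0,0,85
```

{"api": "jog_arm", "payload": {
  "commands": [0.69,-0.51,0.21,0,0,0.45,85,0.67,-0.55,0.21,0,0,0.45,85,0.64,-0.57,0.2,0,0,0.45,85,0.61,-0.6,0.21,0,0,0.45,85,0.59,-0.63,0.2,0,0,0.45,85,0.56,-0.66,0.21,0,0,0.45,85,0.53,-0.68,0.2,0,0,0.45,85,0.49,-0.7,0.21,0,0,0.45,85,0.46,-0.73,0.2,0,0,0.45,85,0,0,0.57,0,0,-0.01,85,0,0,0.57,0,0,-0.01,85,0,0,0.56,0,0,-0.01,85,0,0,0,0,0,0,85],
  "newtons": 40
}}

```text
t: 4.32
tool_pos: [0.4603, -0.2108, 0.0155]
tool_rot: [-3.136, 0.129, 0.009]
contact_force: [-0.6, -0.1, -1.2]
opening: 0.0849
grip_force: 0.0
```

{"api": "jog_arm", "payload": {
  "commands": [0.15,0,0,0,0,0,85,0.15,0,0,0,0,0,85,0.15,0,0,0,0,0,85,0.15,0,0,0,0,0,85,0.15,0,0,0,0,0,85,0.15,0,0,0,0,0,85,0.15,0,0,0,0,0,85,0.1,0,0,0,0,0,85,0.1,0,0,0,0,0,85,0.1,0,0,0,0,0,85,0,0,0,0,0,0,85]
}}

```text
t: 5.7
tool_pos: [0.5442, -0.2192, 0.0186]
tool_rot: [3.138, -0.129, 0.003]
contact_force: [0.5, -1.2, 0.0]
opening: 0.0853
grip_force: 0.0
```

Run:
```python
from plan import *
plan([])
for c in("top","side"):
    im=eyes.get_image(c); 
    for r in nets.silhouettes(c,"box")[:2]: print(c,r["p"],rect(im,r["mask"],.06))
```

```text
at [ 0.5442 -0.2192  0.0186] -0.082 t 5.7 open 0.0853
top 0.83 (((602.4141845703125, -220.90745544433594), (102.28916931152344, 82.47367095947266), 85.60655212402344), 347)
top 0.29 (((543.2116088867188, 136.53765869140625), (38.1039924621582, 27.794872283935547), 39.10222625732422), 14)
side 0.8 (((597.0069580078125, -233.245849609375), (128.4758758544922, 88.84554290771484), 85.28277587890625), 559)
```

Run:
```python
from plan import *
a=g2w(-.125,.112); b=g2w(-.045,.202); c=g2w(-.045,.150)
plan([(*a,.03,GY,85,1),(*a,.11,GY,20,2),(*b,.11,GY,0,3),(*b,.018,GY,0,2),(*c,.018,GY,0,8)])
```

```text
at [ 0.5436 -0.2191  0.0186] -0.082 t 5.9 open 0.0849
1 rows -> [ 0.5227 -0.2173  0.03  ] -0.081
  -0.35,0,-0.19,0,0,-0.01,85
2 rows -> [ 0.5227 -0.2173  0.1098] -0.081
  0,0,-0.67,0,0,0,20, 0,0,-0.66,0,0,0,20
3 rows -> [ 0.6095 -0.1341  0.1098] -0.081
  0.44,-0.5,0,0,0,0,0, 0.44,-0.5,0,0,0,0,0, 0.45,-0.5,0,0,0,0,0
2 rows -> [ 0.6095 -0.1341  0.018 ] -0.081
  0,0,0.76,0,0,0,0, 0,0,0.77,0,0,0,0
8 rows -> [ 0.6053 -0.1856  0.018 ] -0.081
  0,0.11,0,0,0,0,0, 0,0.11,0,0,0,0,0, 0,0.11,0,0,0,0,0, 0,0.11,0,0,0,0,0, 0,0.11,0,0,0,0,0, 0,0.1,0,0,0,0,0, 0,0.11,0,0,0,0,0, 0,0.1,0,0,0,0,0
```

{"api": "jog_arm", "payload": {
  "commands": [-0.35,0,-0.19,0,0,-0.01,85,0,0,-0.67,0,0,0,20,0,0,-0.66,0,0,0,20,0.44,-0.5,0,0,0,0,0,0.44,-0.5,0,0,0,0,0,0.45,-0.5,0,0,0,0,0,0,0,0,0,0,0,0,0,0,0.76,0,0,0,0,0,0,0.77,0,0,0,0,0,0,0,0,0,0,0]
}}

```text
t: 7.15
tool_pos: [0.6048, -0.1333, 0.013]
tool_rot: [-3.136, 0.129, 0.015]
contact_force: [-0.3, 0.1, -0.2]
opening: 0.0001
grip_force: 0.0
```

{"api": "jog_arm", "payload": {
  "commands": [0,0.11,0,0,0,0,0,0,0.11,0,0,0,0,0,0,0.11,0,0,0,0,0,0,0.11,0,0,0,0,0,0,0.11,0,0,0,0,0,0,0.11,0,0,0,0,0,0,0.1,0,0,0,0,0,0,0.1,0,0,0,0,0,0,0,0,0,0,0,0]
}}

```text
t: 8.28
tool_pos: [0.6067, -0.1861, 0.02]
tool_rot: [3.138, -0.128, 0.006]
contact_force: [-0.1, 1.9, 5.6]
opening: -0.0005
grip_force: 3.1
```

Run:
```python
from plan import *
plan([])
for c in("top","side"):
    im=eyes.get_image(c); 
    for r in nets.silhouettes(c,"box")[:1]: print(c,r["p"],rect(im,r["mask"],.06))
    print(Lfit(im,best(c,"gallery"),[.638,-.339,-.08]))
```

```text
at [ 0.6067 -0.1861  0.02  ] -0.081 t 8.28 open -0.0005
top 0.56 (((591.926513671875, -280.3782043457031), (106.2533187866211, 87.11893463134766), 83.5920181274414), 343)
(array([ 0.6404, -0.3421, -0.1002]), 92, np.float64(0.002959672063187293))
side 0.84 (((570.1365966796875, -266.10150146484375), (66.48949432373047, 136.53036499023438), 8.150300025939941), 533)
(array([ 0.6353, -0.3387, -0.0967]), 123, np.float64(0.0032127052851225048))
```

{"api": "jog_arm", "payload": {
  "commands": [0,0.03,0,0,0,0,0,0,0.03,0,0,0,0,0,0,0,0,0,0,0,0]
}}

```text
t: 8.95
tool_pos: [0.6065, -0.1888, 0.02]
tool_rot: [-3.138, 0.127, -0.006]
contact_force: [-0.4, 4.5, 6.9]
opening: -0.0001
grip_force: 4.1
```

{"api": "jog_arm", "payload": {
  "commands": [0,0.03,0,0,0,0,0,0,0,0,0,0,0,0]
}}

```text
t: 9.2
tool_pos: [0.6064, -0.189, 0.02]
tool_rot: [-3.135, 0.127, -0.005]
contact_force: [0.4, 9.4, 7.4]
opening: -0.0001
grip_force: 6.1
```

{"api": "jog_arm", "payload": {
  "commands": [0,0.03,0,0,0,0,0,0,0,0,0,0,0,0]
}}

```text
t: 9.45
tool_pos: [0.6062, -0.1891, 0.02]
tool_rot: [-3.132, 0.127, -0.004]
contact_force: [-0.7, 16.3, 10.6]
opening: 0.0
grip_force: 8.3
```

Run:
```python
from plan import *
z=.018
b=g2w(-.045,.165); a=g2w(-.135,.066); c=g2w(-.105,.066)
plan([(*b,.02,GY,0,1),(*b,.11,GY,0,2),(*a,.11,GY,85,3),(*a,.018,GY,85,2),(*c,.018,GY,85,4)])
```

```text
at [ 0.6062 -0.1891  0.02  ] -0.081 t 9.45 open 0.0
1 rows -> [ 0.6064 -0.1711  0.02  ] -0.081
  -0.02,-0.3,0,0,0,0,0
2 rows -> [ 0.6064 -0.1711  0.11  ] -0.081
  0,0,-0.75,0,0,0,0, 0,0,-0.75,0,0,0,0
3 rows -> [ 0.5087 -0.2624  0.11  ] -0.081
  -0.5,0.55,0,0,0,0,85, -0.5,0.55,0,0,0,0,85, -0.5,0.55,0,0,0,0,85
2 rows -> [ 0.5087 -0.2624  0.0182] -0.081
  0,0,0.77,0,0,0,85, 0,0,0.76,0,0,0,85
4 rows -> [ 0.5386 -0.2649  0.0182] -0.081
  0.13,0,0,0,0,0,85, 0.12,0,0,0,0,0,85, 0.13,0,0,0,0,0,85, 0.12,0,0,0,0,0,85
```

{"api": "jog_arm", "payload": {
  "commands": [-0.02,-0.37,0,0,0,0,0,0,0,-0.75,0,0,0,0,0,0,-0.75,0,0,0,0,-0.5,0.55,0,0,0,0,85,-0.5,0.55,0,0,0,0,85,-0.5,0.55,0,0,0,0,85,0,0,0,0,0,0,85,0,0,0,0,0,0,85,0,0,0.77,0,0,0,85,0,0,0.76,0,0,0,85,0,0,0,0,0,0,85]
}}

```text
t: 10.82
tool_pos: [0.5048, -0.2586, 0.0116]
tool_rot: [-3.134, 0.125, 0.012]
contact_force: [-0.1, -0.2, -0.3]
opening: 0.0848
grip_force: 0.0
```

{"api": "jog_arm", "payload": {
  "commands": [0.13,0,0,0,0,0,85,0.12,0,0,0,0,0,85,0.13,0,0,0,0,0,85,0.08,0,0,0,0,0,85,0,0,0,0,0,0,85]
}}

```text
t: 11.45
tool_pos: [0.5354, -0.2642, 0.0163]
tool_rot: [3.139, -0.127, 0.001]
contact_force: [-0.9, -1.5, 0.4]
opening: 0.0847
grip_force: 0.0
```

{"api": "jog_arm", "payload": {
  "commands": [0.05,0,0,0,0,0,85,0.03,0,0,0,0,0,85,0,0,0,0,0,0,85]
}}

```text
t: 11.82
tool_pos: [0.5394, -0.2644, 0.0158]
tool_rot: [-3.139, 0.128, 0.001]
contact_force: [-0.3, -0.7, 0.7]
opening: 0.0853
grip_force: 0.4
```

{"api": "jog_arm", "payload": {
  "commands": [0.03,0,0,0,0,0,85,0,0,0,0,0,0,85]
}}

```text
t: 12.08
tool_pos: [0.5413, -0.2645, 0.0157]
tool_rot: [-3.139, 0.128, 0.001]
contact_force: [-1.3, -0.3, -0.0]
opening: 0.0852
grip_force: 0.8
```

{"api": "jog_arm", "payload": {
  "commands": [0.03,0,0,0,0,0,85,0,0,0,0,0,0,85]
}}

```text
t: 12.32
tool_pos: [0.5432, -0.2646, 0.0157]
tool_rot: [-3.139, 0.128, 0.0]
contact_force: [-1.4, -1.0, -0.2]
opening: 0.0851
grip_force: 0.7
```

{"api": "jog_arm", "payload": {
  "commands": [0.04,0,0,0,0,0,85,0,0,0,0,0,0,85]
}}

```text
t: 12.58
tool_pos: [0.5456, -0.2646, 0.0158]
tool_rot: [-3.139, 0.128, 0.001]
contact_force: [-3.0, 0.8, -0.6]
opening: 0.085
grip_force: 1.1
```

{"api": "jog_arm", "payload": {
  "commands": [0.04,0,0,0,0,0,85,0,0,0,0,0,0,85]
}}

```text
t: 12.82
tool_pos: [0.5455, -0.2646, 0.0157]
tool_rot: [-3.137, 0.128, 0.011]
contact_force: [-13.1, 2.5, 7.0]
opening: 0.0852
grip_force: 6.6
```

{"api": "jog_arm", "payload": {
  "commands": [0.03,0,0,0,0,0,85,0,0,0,0,0,0,85]
}}

```text
t: 13.08
tool_pos: [0.5454, -0.2645, 0.0157]
tool_rot: [-3.137, 0.128, 0.019]
contact_force: [-21.5, 2.5, 13.6]
opening: 0.0849
grip_force: 10.5
```

Run:
```python
from plan import *
a=g2w(-.14,.066)
plan([(*a,.016,GY,85,1),(*a,.13,GY,85,3),(.451,.017,.13,1.57,85)])
```

```text
at [ 0.5454 -0.2645  0.0157] -0.081 t 13.07 open 0.0849
1 rows -> [ 0.504  -0.2618  0.0157] -0.081
  -0.69,0.01,0,0,0,0,85
3 rows -> [ 0.504  -0.2618  0.1297] -0.081
  0,0,-0.63,0,0,0,85, 0,0,-0.64,0,0,0,85, 0,0,-0.63,0,0,0,85
19 rows -> [0.4508 0.0172 0.1297] 1.572
  -0.07,-0.24,0,0,0,-0.87,85, -0.04,-0.24,0,0,0,-0.87,85, -0.02,-0.25,0,0,0,-0.87,85, 0,-0.25,0,0,0,-0.87,85, 0.02,-0.25,0,0,0,-0.87,85, 0.04,-0.25,0,0,0,-0.87,85, 0.06,-0.24,0,0,0,-0.87,85, 0.08,-0.23,0,0,0,-0.87,85, 0.1,-0.23,0,0,0,-0.87,85, 0.12,-0.22,0,0,0,-0.87,85, 0.14,-0.2,0,0,0,-0.87,85, 0.16,-0.19,0,0,0,-0.87,85, 0.17,-0.18,0,0,0,-0.87,85, 0.19,-0.16,0,0,0,-0.87,85, 0.2,-0.15,0,0,0,-0.87,85, 0.22,-0.13,0,0,0,-0.87,85, 0.22,-0.11,0,0,0,-0.87,85, 0.24,-0.08,0,0,0,-0.87,85, 0.24,-0.07,0,0,0,-0.87,85
```

{"api": "jog_arm", "payload": {
  "commands": [-0.75,0.01,0,0,0,0,85,0,0,-0.63,0,0,0,85,0,0,-0.64,0,0,0,85,0,0,-0.63,0,0,0,85]
}}

```text
t: 13.58
tool_pos: [0.5055, -0.2623, 0.1316]
tool_rot: [3.138, -0.127, 0.004]
contact_force: [0.8, -0.4, 0.9]
opening: 0.0849
grip_force: 0.0
```

{"api": "jog_arm", "payload": {
  "commands": [-0.07,-0.24,0,0,0,-0.87,85,-0.04,-0.24,0,0,0,-0.87,85,-0.02,-0.25,0,0,0,-0.87,85,0,-0.25,0,0,0,-0.87,85,0.02,-0.25,0,0,0,-0.87,85,0.04,-0.25,0,0,0,-0.87,85,0.06,-0.24,0,0,0,-0.87,85,0.08,-0.23,0,0,0,-0.87,85,0.1,-0.23,0,0,0,-0.87,85,0.12,-0.22,0,0,0,-0.87,85,0.14,-0.2,0,0,0,-0.87,85,0.16,-0.19,0,0,0,-0.87,85,0.17,-0.18,0,0,0,-0.87,85,0.19,-0.16,0,0,0,-0.87,85,0.2,-0.15,0,0,0,-0.87,85,0.22,-0.13,0,0,0,-0.87,85,0.22,-0.11,0,0,0,-0.87,85,0.24,-0.08,0,0,0,-0.87,85,0.24,-0.07,0,0,0,-0.87,85,0,0,0,0,0,0,85]
}}

```text
t: 16.08
tool_pos: [0.4521, 0.0174, 0.1304]
tool_rot: [2.219, 2.222, 0.002]
contact_force: [-0.4, -1.0, -0.6]
opening: 0.085
grip_force: 0.0
```

Run:
```python
from plan import *
for c in("top","side","wrist"):
    im=eyes.get_image(c); save(im,c+"1"); print(c)
    for n in("box","clock"):
        for r in nets.silhouettes(c,n)[:1]: print(n,r["p"],rect(im,r["mask"],.06 if n=="box" else .076))
    for n in("candle_blue","candle_red","candle_green"):
        for r in nets.silhouettes(c,n)[:1]: print(n,r["p"],disc(im,r["mask"],.06,.028))
    m=best(c,"gallery")
    if m is not None and c!="wrist":print(Lfit(im,m,[.638,-.339,-.08]))
plan([(.451,.017,.02,1.57,85)])
```

```text
top
box 0.95 (((599.5621337890625, -270.203857421875), (131.9002227783203, 90.81875610351562), 85.23621368408203), 1310)
clock 0.95 (((655.021240234375, -15.46634292602539), (50.76380157470703, 84.57846069335938), 0.28536343574523926), 460)
candle_green 0.61 (array([ 0.4295,  0.1204, 27.7108]), array([0.4287, 0.1224]))
(array([ 0.6414, -0.341 , -0.0728]), 278, np.float64(0.00280889468816895))
side
box 0.67 (((610.8475341796875, -270.13470458984375), (129.56312561035156, 68.73277282714844), 86.73005676269531), 420)
clock 0.63 (((653.6535034179688, -13.149932861328125), (49.39993667602539, 87.8545913696289), 3.6413373947143555), 447)
candle_blue 0.57 (array([4.50200e-01, 1.77000e-02, 2.84186e+01]), array([0.4497, 0.0208]))
candle_red 0.63 (array([ 0.4906,  0.4079, 10.3339]), array([0.486 , 0.4126]))
candle_green 0.91 (array([ 0.4292,  0.1227, 27.5268]), array([0.4281, 0.1249]))
(array([ 0.6407, -0.3382, -0.0644]), 73, np.float64(0.003223565819734362))
wrist
box 0.76 (((0.0, 0.0), (0.0, 0.0), 0.0), 0)
clock 0.96 (((655.4645385742188, -12.79659652709961), (52.68833923339844, 88.45097351074219), 0.7032342553138733), 6156)
candle_blue 0.63 (array([4.52100e-01, 1.70000e-02, 2.80579e+01]), array([0.4522, 0.0191]))
candle_red 0.64 (array([ 0.4299, -0.068 , 28.2691]), array([ 0.4303, -0.0646]))
candle_green 0.67 (array([ 0.431 ,  0.1209, 28.1789]), array([0.4317, 0.1212]))
at [0.4516 0.0168 0.1299] 1.572 t 17.12 open 0.0849
3 rows -> [0.451  0.0168 0.0201] 1.569
  0,0,0.61,0,0,0.01,85, 0,0,0.61,0,0,0.01,85, 0,-0.01,0.61,0,0,0.01,85
  return _methods._mean(a, axis=axis, dtype=dtype,
  ret = um.true_divide(
```

View pics/wrist1.png

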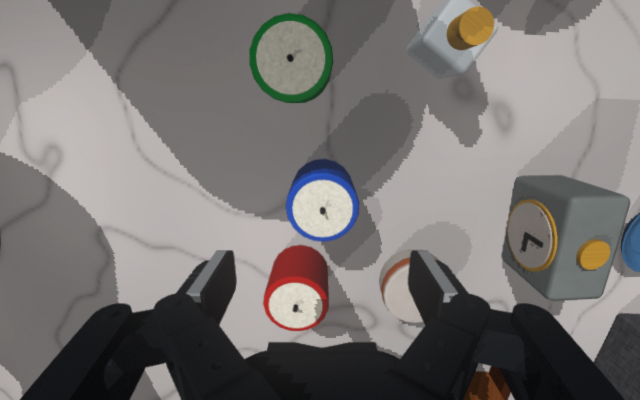

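{"api": "jog_arm", "payload": {
  "commands": [0,0,0.61,0,0,0,85,0,0,0.61,0,0,0,85,0,0,0.61,0,0,0,85,0,0,0,0,0,0,40,0,0,0,0,0,0,40,0,0,0,0,0,0,40,0,0,0,0,0,0,40],
  "newtons": 40
}}

```text
t: 18.0
tool_pos: [0.4523, 0.0167, 0.0212]
tool_rot: [2.219, 2.222, 0.002]
contact_force: [-1.1, -0.7, -2.7]
opening: 0.0553
grip_force: 42.6
```

Run:
```python
from plan import *
plan([(.4523,.0167,.125,1.57,40,2),(.656,-.1145,.125,1.571,40,7),(.656,-.1145,.035,1.571,40,3),(.656,-.1145,.0215,1.571,40,2)])
```

```text
at [0.4523 0.0167 0.0212] 1.572 t 18.0 open 0.0553
2 rows -> [0.4523 0.0167 0.125 ] 1.57
  0,0,-0.87,0,0,0.01,40, 0,0,-0.86,0,0,0.01,40
7 rows -> [ 0.6562 -0.1143  0.125 ] 1.57
  -0.31,0.49,0,0,0,0,40, -0.31,0.48,0,0,0,0,40, -0.31,0.49,0,0,0,0,40, -0.31,0.48,0,0,0,0,40, -0.31,0.49,0,0,0,0,40, -0.32,0.48,0,0,0,0,40, -0.31,0.49,0,0,0,0,40
3 rows -> [ 0.6562 -0.1143  0.035 ] 1.57
  0,0,0.5,0,0,0,40, 0,0,0.5,0,0,0,40, 0,0,0.5,0,0,0,40
2 rows -> [ 0.6562 -0.1143  0.0218] 1.572
  0,0,0.11,0,0,-0.01,40, 0,0,0.11,0,0,-0.01,40
```

{"api": "jog_arm", "payload": {
  "commands": [0,0,-0.87,0,0,0,40,0,0,-0.86,0,0,0,40,-0.31,0.49,0,0,0,0,40,-0.31,0.48,0,0,0,0,40,-0.31,0.49,0,0,0,0,40,-0.31,0.48,0,0,0,0,40,-0.31,0.49,0,0,0,0,40,-0.32,0.48,0,0,0,0,40,-0.31,0.49,0,0,0,0,40,0,0,0,0,0,0,40,0,0,0,0,0,0,40]
}}

```text
t: 19.38
tool_pos: [0.6551, -0.1135, 0.1236]
tool_rot: [-2.219, -2.222, 0.001]
contact_force: [0.7, -0.5, -2.6]
opening: 0.0554
grip_force: 44.2
```

{"api": "jog_arm", "payload": {
  "commands": [0,0,0.5,0,0,0,40,0,0,0.5,0,0,0,40,0,0,0.5,0,0,0,40,0,0,0.11,0,0,0,40,0,0,0.11,0,0,0,40,0,0,0,0,0,0,40,0,0,0,0,0,0,40]
}}

```text
t: 20.25
tool_pos: [0.6566, -0.1141, 0.0221]
tool_rot: [2.219, 2.221, 0.002]
contact_force: [0.1, -0.5, -2.6]
opening: 0.0548
grip_force: 44.4
```

{"api": "jog_arm", "payload": {
  "commands": [0,0,0.02,0,0,0,40,0,0,0,0,0,0,70,0,0,0,0,0,0,85,0,0,0,0,0,0,85,0,0,0,0,0,0,85,0,0,-0.6,0,0,0,85,0,0,-0.8,0,0,0,85,0,0,-0.5,0,0,0,85]
}}

```text
t: 21.25
tool_pos: [0.6567, -0.1141, 0.1365]
tool_rot: [2.218, 2.221, 0.002]
contact_force: [0.4, 0.2, -0.0]
opening: 0.0849
grip_force: 0.0
```

Run:
```python
from plan import *
plan([(.43,-.068,.13,GY,85),(.43,-.068,.021,GY,85,3)])
```

```text
at [ 0.6567 -0.1141  0.1365] 1.572 t 21.25 open 0.0849
19 rows -> [ 0.4298 -0.0677  0.1299] -0.081
  0.04,-0.2,0.01,0,0,0.87,85, 0.02,-0.2,0.01,0,0,0.87,85, 0.01,-0.2,0.01,0,0,0.87,85, -0.01,-0.2,0,0,0,0.87,85, -0.03,-0.2,0.01,0,0,0.87,85, -0.05,-0.2,0,0,0,0.87,85, -0.06,-0.19,0.01,0,0,0.87,85, -0.08,-0.19,0,0,0,0.87,85, -0.1,-0.18,0.01,0,0,0.87,85, -0.11,-0.17,0,0,0,0.87,85, -0.13,-0.16,0.01,0,0,0.87,85, -0.14,-0.15,0,0,0,0.87,85, -0.15,-0.13,0.01,0,0,0.87,85, -0.16,-0.12,0,0,0,0.87,85, -0.17,-0.11,0.01,0,0,0.87,85, -0.18,-0.09,0,0,0,0.87,85, -0.19,-0.08,0.01,0,0,0.87,85, -0.2,-0.06,0,0,0,0.87,85, -0.2,-0.04,0.01,0,0,0.87,85
3 rows -> [ 0.4298 -0.0677  0.0213] -0.081
  0,0,0.6,0,0,0,85, 0,0,0.61,0,0,0,85, 0,0,0.6,0,0,0,85
```

{"api": "jog_arm", "payload": {
  "commands": [0.04,-0.2,0.01,0,0,0.87,85,0.02,-0.2,0.01,0,0,0.87,85,0.01,-0.2,0.01,0,0,0.87,85,-0.01,-0.2,0,0,0,0.87,85,-0.03,-0.2,0.01,0,0,0.87,85,-0.05,-0.2,0,0,0,0.87,85,-0.06,-0.19,0.01,0,0,0.87,85,-0.08,-0.19,0,0,0,0.87,85,-0.1,-0.18,0.01,0,0,0.87,85,-0.11,-0.17,0,0,0,0.87,85,-0.13,-0.16,0.01,0,0,0.87,85,-0.14,-0.15,0,0,0,0.87,85,-0.15,-0.13,0.01,0,0,0.87,85,-0.16,-0.12,0,0,0,0.87,85,-0.17,-0.11,0.01,0,0,0.87,85,-0.18,-0.09,0,0,0,0.87,85,-0.19,-0.08,0.01,0,0,0.87,85,-0.2,-0.06,0,0,0,0.87,85,-0.2,-0.04,0.01,0,0,0.87,85,0,0,0,0,0,0,85]
}}

```text
t: 23.75
tool_pos: [0.4284, -0.0673, 0.1268]
tool_rot: [3.139, -0.126, 0.001]
contact_force: [-0.1, 0.7, 0.9]
opening: 0.085
grip_force: 0.0
```

```bash
python3 - <<'E' 2>/dev/null
from plan import *
for c in("side","wrist","top"):
    im=eyes.get_image(c)
    for n in("candle_blue","candle_red"):
        for r in nets.silhouettes(c,n)[:1]: print(c,n,r["p"],disc(im,r["mask"],.06,.028))
plan([(.43,-.068,.021,GY,85,3)])
E
```

```text
side candle_blue 0.56 (array([ 0.6536, -0.1126, 29.1791]), array([ 0.6536, -0.1094]))
side candle_red 0.97 (array([ 0.4277, -0.0666, 27.1411]), array([ 0.4265, -0.0635]))
wrist candle_red 0.59 (array([ 0.4301, -0.0686, 27.8613]), array([ 0.4319, -0.0686]))
top candle_blue 0.8 (array([ 0.6542, -0.1133, 27.5347]), array([ 0.6543, -0.1132]))
at [ 0.4289 -0.0675  0.1269] -0.081 t 24.2 open 0.0849
3 rows -> [ 0.4301 -0.0682  0.0213] -0.081
  0.01,0,0.59,0,0,0,85, 0,0,0.59,0,0,0,85, 0.01,0.01,0.58,0,0,0,85
```

{"api": "jog_arm", "payload": {
  "commands": [0.01,0,0.59,0,0,0,85,0,0,0.59,0,0,0,85,0.01,0.01,0.58,0,0,0,85,0,0,0,0,0,0,40,0,0,0,0,0,0,40,0,0,0,0,0,0,40,0,0,0,0,0,0,40]
}}

```text
t: 25.08
tool_pos: [0.4306, -0.0684, 0.0223]
tool_rot: [3.139, -0.127, 0.003]
contact_force: [-0.6, -0.2, -1.9]
opening: 0.0551
grip_force: 42.5
```

```bash
python3 - <<'E' 2>/dev/null
from plan import *
p,y,o=state()
plan([(p[0],p[1],.09,GY,40,2),(.498,-.2617,.09,GY,40,5),(.498,-.2617,p[2]+.001,GY,40,3)])
E
```

```text
at [ 0.4306 -0.0684  0.0223] -0.081 t 25.07 open 0.0551
2 rows -> [ 0.4306 -0.0684  0.0901] -0.081
  0,0,-0.56,0,0,0,40, 0,0,-0.57,0,0,0,40
5 rows -> [ 0.498  -0.2617  0.0901] -0.081
  0.28,0.62,0,0,0,0,40, 0.28,0.63,0,0,0,0,40, 0.27,0.62,0,0,0,0,40, 0.28,0.63,0,0,0,0,40, 0.27,0.62,0,0,0,0,40
3 rows -> [ 0.498  -0.2617  0.0235] -0.081
  0,0,0.37,0,0,0,40, 0,0,0.37,0,0,0,40, 0,0,0.37,0,0,0,40
```

{"api": "jog_arm", "payload": {
  "commands": [0,0,-0.56,0,0,0,40,0,0,-0.57,0,0,0,40,0.28,0.62,0,0,0,0,40,0.28,0.63,0,0,0,0,40,0.27,0.62,0,0,0,0,40,0.28,0.63,0,0,0,0,40,0.27,0.62,0,0,0,0,40,0,0,0,0,0,0,40,0,0,0.37,0,0,0,40,0,0,0.37,0,0,0,40,0,0,0.33,0,0,0,40,0,0,0.04,0,0,0,40,0,0,0,0,0,0,40]
}}

```text
t: 26.7
tool_pos: [0.4973, -0.2612, 0.0227]
tool_rot: [-3.139, 0.127, 0.0]
contact_force: [-0.2, 0.7, -1.8]
opening: 0.0553
grip_force: 44.1
```

{"api": "jog_arm", "payload": {
  "commands": [0,0,0.02,0,0,0,40,0,0,0,0,0,0,70,0,0,0,0,0,0,85,0,0,0,0,0,0,85,0,0,0,0,0,0,85,0,0,-0.6,0,0,0,85,0,0,-0.8,0,0,0,85,0,0,-0.4,0,0,0,85]
}}

```text
t: 27.7
tool_pos: [0.4985, -0.2623, 0.1326]
tool_rot: [3.137, -0.127, 0.006]
contact_force: [-0.1, -0.1, -0.3]
opening: 0.085
grip_force: 0.0
```

```bash
python3 - <<'E' 2>/dev/null
from plan import *
plan([(.43,.121,.13,0,85),(.43,.121,.021,0,85,3)])
E
```

```text
at [ 0.4985 -0.2623  0.1326] -0.081 t 27.7 open 0.085
8 rows -> [0.4303 0.1212 0.1302] -0.001
  -0.21,-0.78,0.01,0,0,-0.1,85, -0.2,-0.79,0,0,0,-0.1,85, -0.19,-0.79,0.01,0,0,-0.1,85, -0.18,-0.79,0,0,0,-0.1,85, -0.18,-0.79,0.01,0,0,-0.1,85, -0.17,-0.79,0,0,0,-0.1,85, -0.16,-0.8,0.01,0,0,-0.1,85, -0.14,-0.8,0,0,0,-0.1,85
3 rows -> [0.4303 0.1212 0.021 ] -0.001
  0,0,0.61,0,0,0,85, 0,0,0.61,0,0,0,85, 0,0,0.6,0,0,0,85
```

{"api": "jog_arm", "payload": {
  "commands": [-0.21,-0.78,0.01,0,0,-0.1,85,-0.2,-0.79,0,0,0,-0.1,85,-0.19,-0.79,0.01,0,0,-0.1,85,-0.18,-0.79,0,0,0,-0.1,85,-0.18,-0.79,0.01,0,0,-0.1,85,-0.17,-0.79,0,0,0,-0.1,85,-0.16,-0.8,0.01,0,0,-0.1,85,-0.14,-0.8,0,0,0,-0.1,85,0,0,0,0,0,0,85,0,0,0,0,0,0,85]
}}

```text
t: 28.95
tool_pos: [0.4292, 0.1218, 0.127]
tool_rot: [3.141, -0.001, 0.0]
contact_force: [0.6, -0.4, 0.6]
opening: 0.0848
grip_force: 0.0
```

```bash
python3 - <<'E' 2>/dev/null
from plan import *
for c in("side","wrist","top"):
    im=eyes.get_image(c)
    for n in("candle_red","candle_green"):
        for r in nets.silhouettes(c,n)[:1]: print(c,n,r["p"],disc(im,r["mask"],.06,.028))
    for n in ("box",):
        for r in nets.silhouettes(c,n)[:1]: print(n,r["p"],rect(im,r["mask"],.06))
    if c!="top": print([ (round(r["p"],2),disc(im,r["mask"],.05,.07)) for r in nets.silhouettes(c,"bowl")])
plan([])
E
```

```text
side candle_green 0.97 (array([ 0.4297,  0.1226, 27.951 ]), array([0.4289, 0.1258]))
box 0.93 (((628.8137817382812, -214.58047485351562), (33.05039978027344, 62.95970153808594), 45.91130828857422), 113)
[(0.77, (array([ 0.3194,  0.3436, 70.4937]), array([0.3237, 0.333 ]))), (0.67, (array([ 0.6035,  0.2729, 71.3742]), array([0.6011, 0.2771])))]
wrist candle_red 0.32 None
wrist candle_green 0.57 (array([ 0.4314,  0.1211, 27.9116]), array([0.4332, 0.1211]))
[(0.6, (array([ 0.5766,  0.2734, 64.3671]), array([0.5522, 0.2713]))), (0.59, (array([ 0.3196,  0.3434, 70.8082]), array([0.3489, 0.3543])))]
top candle_red 0.64 None
top candle_green 0.67 None
box 0.62 (((599.2443237304688, -269.3427429199219), (131.35025024414062, 92.99507904052734), 86.92452239990234), 1300)
at [0.4291 0.122  0.1269] -0.001 t 29.65 open 0.0854
```

{"api": "jog_arm", "payload": {
  "commands": [0.02,0.01,0.59,0,0,0,85,0.01,0,0.59,0,0,0,85,0,0,0.58,0,0,0,85,0,0,0,0,0,0,40,0,0,0,0,0,0,40,0,0,0,0,0,0,40,0,0,0,0,0,0,40]
}}

```text
t: 30.52
tool_pos: [0.4315, 0.1215, 0.0222]
tool_rot: [-3.141, 0.002, -0.003]
contact_force: [-0.2, -0.5, -2.8]
opening: 0.0551
grip_force: 42.7
```

```bash
python3 - <<'E' 2>/dev/null
from plan import *
p,y,o=state()
plan([(p[0],p[1],.09,0,40,2),(.475,.272,.09,0,40,4),(.475,.272,p[2]+.001,0,40,3)])
E
```

```text
at [0.4315 0.1215 0.0222] -0.001 t 30.52 open 0.0551
2 rows -> [0.4315 0.1215 0.09  ] 0.001
  0,0,-0.56,0,0,-0.01,40, 0,0,-0.57,0,0,-0.01,40
4 rows -> [0.4752 0.2721 0.09  ] 0.001
  0.18,-0.63,0,0,0,0,40, 0.18,-0.63,0,0,0,0,40, 0.18,-0.62,0,0,0,0,40, 0.19,-0.63,0,0,0,0,40
3 rows -> [0.4752 0.2721 0.0234] 0.001
  0,0,0.37,0,0,0,40, 0,0,0.37,0,0,0,40, 0,0,0.37,0,0,0,40
```

{"api": "jog_arm", "payload": {
  "commands": [0,0,-0.56,0,0,-0.01,40,0,0,-0.57,0,0,0,40,0.18,-0.63,0,0,0,0,40,0.18,-0.63,0,0,0,0,40,0.18,-0.62,0,0,0,0,40,0.19,-0.63,0,0,0,0,40,0,0,0,0,0,0,40,0,0,0.37,0,0,0,40,0,0,0.37,0,0,0,40,0,0,0.33,0,0,0,40,0,0,0.04,0,0,0,40,0,0,0,0,0,0,40]
}}

```text
t: 32.02
tool_pos: [0.4748, 0.2718, 0.0227]
tool_rot: [3.142, -0.001, 0.0]
contact_force: [0.9, 0.7, -3.1]
opening: 0.055
grip_force: 44.7
```

{"api": "jog_arm", "payload": {
  "commands": [0,0,0.02,0,0,0,40,0,0,0,0,0,0,70,0,0,0,0,0,0,85,0,0,0,0,0,0,85,0,0,0,0,0,0,85,0,0,-0.6,0,0,0,85,0,0,-0.9,0,0,0,85,0,0,-0.9,0,0,0,85,0,0,-0.9,0,0,0,85,0,0,-0.3,0,0,0,85,0,0,0,0,0,0,85]
}}

```text
t: 33.4
tool_pos: [0.4754, 0.2723, 0.2386]
tool_rot: [-3.141, 0.0, -0.004]
contact_force: [0.0, 0.0, -1.1]
opening: 0.0855
grip_force: 0.0
```

```bash
python3 - <<'E' 2>/dev/null
from plan import *
for c in("side","top","wrist"):
    im=eyes.get_image(c); save(im,c+"2")
    for n in("candle_red","candle_green","candle_blue"):
        for r in nets.silhouettes(c,n)[:1]: print(c,n,r["p"],disc(im,r["mask"],.06,.028))
    m=best(c,"coaster")
    if m is not None: print("coaster",disc(im,m,.004,.04))
    m=best(c,"stirrer")
    if m is not None:
        p=cloud(im,m)
        for a,b in((.03,.08),(.08,.12),(.12,.157),(.157,.175)):
            s=p[(p[:,2]>a)&(p[:,2]<b)]; print("stir",len(s),s.mean(0).round(4),((s.max(0)+s.min(0))/2).round(4),np.ptp(s,0).round(3))
plan([(.49,.406,.22,0,85),(.49,.406,.106,0,60,3)])
E
```

```text
side candle_red 0.64 (array([ 0.4958, -0.2597, 28.4438]), array([ 0.4945, -0.2568]))
side candle_green 0.89 (array([ 0.4741,  0.272 , 28.0433]), array([0.473 , 0.2741]))
coaster (array([ 0.4909,  0.4071, 41.0262]), array([0.4855, 0.4125]))
stir 251 [0.4865 0.4125 0.0473] [0.4914 0.4079 0.0549] [0.031 0.029 0.05 ]
stir 159 [0.4859 0.4129 0.1023] [0.4891 0.4077 0.0999] [0.018 0.022 0.039]
stir 155 [0.4865 0.4122 0.1384] [0.4905 0.4085 0.1385] [0.018 0.019 0.037]
stir 140 [0.4901 0.4084 0.1629] [0.4907 0.4076 0.1617] [0.019 0.018 0.009]
top candle_red 0.78 (array([ 0.4952, -0.26  , 27.9705]), array([ 0.4949, -0.2597]))
top candle_green 0.6 (array([ 0.6   , -0.2688, 35.027 ]), array([ 0.5996, -0.2684]))
top candle_blue 0.73 (array([ 0.6552, -0.1131, 26.9883]), array([ 0.6545, -0.1133]))
coaster (array([ 0.5548, -0.2679, 33.711 ]), array([ 0.5555, -0.2601]))
stir 183 [0.5435 0.137  0.0549] [0.5433 0.1372 0.0539] [0.047 0.049 0.044]
```

Run:
```python
from plan import *
plan([(.4905,.407,.235,0,60),(.4905,.407,.106,0,60,4)])
```

```text
at [0.4747 0.272  0.2371] -0.0 t 34.0 open 0.0856
3 rows -> [0.4903 0.407  0.2353] -0.0
  0.09,-0.75,0.01,0,0,0,60, 0.09,-0.75,0.01,0,0,0,60, 0.08,-0.75,0.01,0,0,0,60
4 rows -> [0.4903 0.407  0.1063] -0.0
  0,0,0.54,0,0,0,60, 0,0,0.54,0,0,0,60, 0,0,0.54,0,0,0,60, 0,0,0.53,0,0,0,60
```

{"api": "jog_arm", "payload": {
  "commands": [0.09,-0.75,0.01,0,0,0,60,0.09,-0.75,0.01,0,0,0,60,0.08,-0.75,0.01,0,0,0,60,0,0,0,0,0,0,60,0,0,0,0,0,0,60,0,0,0.54,0,0,0,60,0,0,0.54,0,0,0,60,0,0,0.54,0,0,0,60,0,0,0.52,0,0,0,60,0,0,0,0,0,0,60,0,0,0,0,0,0,0,0,0,0,0,0,0,0,0,0,0,0,0,0,0,0,0,0,0,0,0,0,0,0,0,0,0,0,0,0,0,0,0,0,0,0],
  "newtons": 60
}}

```text
t: 36.0
tool_pos: [0.4917, 0.4075, 0.1096]
tool_rot: [-3.14, 0.0, -0.005]
contact_force: [-0.3, -1.4, 5.8]
opening: 0.0196
grip_force: 58.7
```

Run:
```python
from plan import *
plan([(.4917,.4075,.185,0,0,2),(.603,.272,.185,0,0,5)])
```

```text
at [0.4917 0.4075 0.1096] -0.0 t 36.0 open 0.0196
2 rows -> [0.4917 0.4075 0.1852] -0.0
  0,0,-0.63,0,0,0,0, 0,0,-0.63,0,0,0,0
5 rows -> [0.6033 0.2719 0.1852] -0.0
  0.37,0.45,0,0,0,0,0, 0.37,0.45,0,0,0,0,0, 0.37,0.45,0,0,0,0,0, 0.37,0.45,0,0,0,0,0, 0.38,0.46,0,0,0,0,0
```

{"api": "jog_arm", "payload": {
  "commands": [0,0,-0.63,0,0,0,0,0,0,-0.63,0,0,0,0,0.37,0.45,0,0,0,0,0,0.37,0.45,0,0,0,0,0,0.37,0.45,0,0,0,0,0,0.37,0.45,0,0,0,0,0,0.38,0.46,0,0,0,0,0,0,0,0,0,0,0,0,0,0,0,0,0,0,0]
}}

```text
t: 37.12
tool_pos: [0.6015, 0.2717, 0.1824]
tool_rot: [-3.141, 0.0, 0.001]
contact_force: [0.4, 0.1, -1.5]
opening: 0.0196
grip_force: 58.8
```

Run:
```python
from plan import *
for c in("side","top"):
    im=eyes.get_image(c); save(im,c+"3",(160,180,360,330) if c=="side" else (160,130,300,250),4)
    for n in ("stirrer",):
      for r in nets.silhouettes(c,n)[:2]:
        p=cloud(im,r["mask"]); print(c,r["p"],r["bbox"])
        for a,b in((.065,.075),(.075,.103),(.11,.15),(.15,.2)):
            s=p[(p[:,2]>a)&(p[:,2]<b)]
            if len(s)>4: print("stir",len(s),s.mean(0).round(4),((s.max(0)+s.min(0))/2).round(4),np.ptp(s,0).round(3))
    for r in nets.silhouettes(c,"bead0"): 
        p=cloud(im,r["mask"]); print("bead",round(r["p"],2),p.mean(0).round(3))
plan([])
```

```text
side 0.91 [237.5, 208.4, 252.0, 269.1]
stir 110 [0.5943 0.2816 0.092 ] [0.5986 0.276  0.091 ] [0.028 0.024 0.024]
stir 156 [0.5961 0.2768 0.1308] [0.5996 0.2737 0.1302] [0.02  0.018 0.04 ]
stir 172 [0.5938 0.2758 0.1725] [0.598  0.2762 0.1752] [0.019 0.026 0.05 ]
bead 0.49 [0.579 0.238 0.029]
bead 0.41 [0.594 0.314 0.029]
top 0.33 [371.5, 168.4, 441.6, 223.2]
bead 0.59 [0.581 0.231 0.032]
at [0.6015 0.2721 0.1827] 0.001 t 37.42 open 0.0197
```

View pics/side3.png

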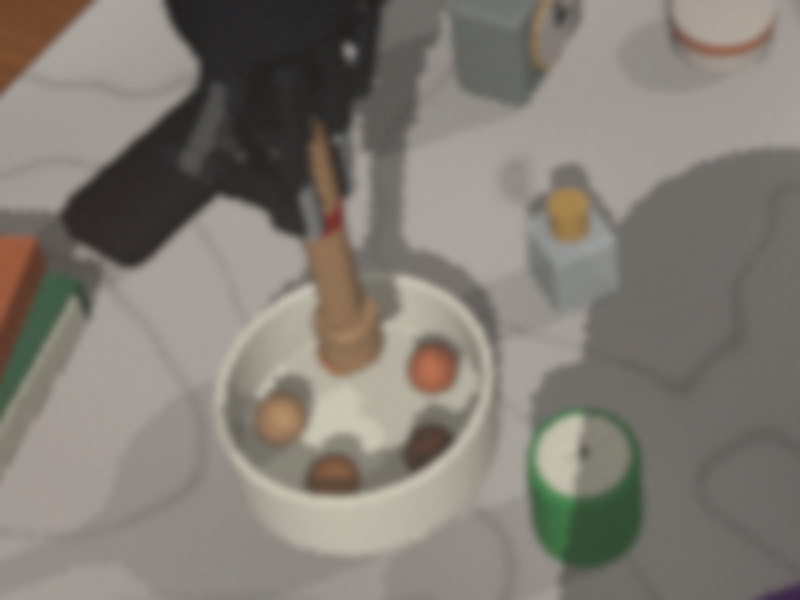

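{"api": "jog_arm", "payload": {
  "commands": [0.05,0.02,0.3,0,0,0,0,0,0,0.3,0,0,0,0,0,0,0.3,0,0,0,0,0,0,0.2,0,0,0,0,0,0,0,0,0,0,0]
}}

```text
t: 38.05
tool_pos: [0.6039, 0.2698, 0.1146]
tool_rot: [3.141, -0.0, -0.005]
contact_force: [-0.2, 0.1, -1.1]
opening: 0.0192
grip_force: 58.8
```

{"api": "jog_arm", "payload": {
  "commands": [0,0,0,0,0,0,0,0.1,0,0,0,0,0,0,0.1,0,0,0,0,0,0,0.1,0,0,0,0,0,0,0.1,0,0,0,0,0,0,0.04,0,0,0,0,0,0,0,0,0,0,0,0,0]
}}

```text
t: 38.92
tool_pos: [0.6314, 0.2701, 0.1166]
tool_rot: [3.142, -0.0, -0.0]
contact_force: [0.2, 0.3, -1.4]
opening: 0.0197
grip_force: 58.8
```

{"api": "jog_arm", "payload": {
  "commands": [-0.033,-0.166,0,0,0,0,0,-0.094,-0.141,0,0,0,0,0,-0.141,-0.094,0,0,0,0,0,-0.166,-0.033,0,0,0,0,0,-0.166,0.033,0,0,0,0,0,-0.141,0.094,0,0,0,0,0,-0.094,0.141,0,0,0,0,0,-0.033,0.166,0,0,0,0,0,0.033,0.166,0,0,0,0,0,0.094,0.141,0,0,0,0,0,0.141,0.094,0,0,0,0,0,0.166,0.033,0,0,0,0,0,0.166,-0.033,0,0,0,0,0,0.141,-0.094,0,0,0,0,0,0.094,-0.141,0,0,0,0,0,0.033,-0.166,0,0,0,0,0]
}}

```text
t: 40.92
tool_pos: [0.6311, 0.2701, 0.1155]
tool_rot: [3.14, -0.0, -0.002]
contact_force: [0.2, 0.6, -0.2]
opening: 0.0197
grip_force: 59.2
```

Run:
```python
from plan import *
for c in("side","top"):
    im=eyes.get_image(c)
    for r in nets.silhouettes(c,"bead0"): 
        p=cloud(im,r["mask"]); print("bead",round(r["p"],2),p.mean(0).round(3))
    m=best(c,"stirrer")
    if m is not None:
        p=cloud(im,m)
        for a,b in((.02,.04),(.055,.09),(.1,.15)):
            s=p[(p[:,2]>a)&(p[:,2]<b)]
            if len(s)>4: print("stir",len(s),((s.max(0)+s.min(0))/2).round(4),np.ptp(s,0).round(3))
plan([])
```

```text
bead 0.56 [0.579 0.313 0.031]
bead 0.52 [0.636 0.312 0.028]
bead 0.46 [0.553 0.266 0.03 ]
stir 119 [0.6304 0.2735 0.0302] [0.04  0.027 0.02 ]
stir 115 [0.6256 0.2726 0.0725] [0.018 0.017 0.035]
stir 105 [0.6245 0.2728 0.124 ] [0.012 0.016 0.048]
bead 0.65 [0.596 0.223 0.03 ]
stir 26 [ 0.6326 -0.0141  0.0293] [0.011 0.087 0.018]
stir 565 [ 0.6545 -0.0142  0.0706] [0.053 0.088 0.028]
at [0.6314 0.2699 0.1168] -0.0 t 41.23 open 0.0196
```

Beads are moving and the stick is stable. Three more circles follow.

{"api": "jog_arm", "payload": {
  "commands": [-0.033,-0.166,0,0,0,0,0,-0.094,-0.141,0,0,0,0,0,-0.141,-0.094,0,0,0,0,0,-0.166,-0.033,0,0,0,0,0,-0.166,0.033,0,0,0,0,0,-0.141,0.094,0,0,0,0,0,-0.094,0.141,0,0,0,0,0,-0.033,0.166,0,0,0,0,0,0.033,0.166,0,0,0,0,0,0.094,0.141,0,0,0,0,0,0.141,0.094,0,0,0,0,0,0.166,0.033,0,0,0,0,0,0.166,-0.033,0,0,0,0,0,0.141,-0.094,0,0,0,0,0,0.094,-0.141,0,0,0,0,0,0.033,-0.166,0,0,0,0,0]
}}

```text
t: 43.22
tool_pos: [0.6306, 0.2703, 0.1153]
tool_rot: [3.141, -0.001, -0.005]
contact_force: [-2.3, 0.3, -1.4]
opening: 0.0197
grip_force: 59.5
```

{"api": "jog_arm", "payload": {
  "commands": [-0.033,-0.166,0,0,0,0,0,-0.094,-0.141,0,0,0,0,0,-0.141,-0.094,0,0,0,0,0,-0.166,-0.033,0,0,0,0,0,-0.166,0.033,0,0,0,0,0,-0.141,0.094,0,0,0,0,0,-0.094,0.141,0,0,0,0,0,-0.033,0.166,0,0,0,0,0,0.033,0.166,0,0,0,0,0,0.094,0.141,0,0,0,0,0,0.141,0.094,0,0,0,0,0,0.166,0.033,0,0,0,0,0,0.166,-0.033,0,0,0,0,0,0.141,-0.094,0,0,0,0,0,0.094,-0.141,0,0,0,0,0,0.033,-0.166,0,0,0,0,0]
}}

```text
t: 45.22
tool_pos: [0.6298, 0.2698, 0.1151]
tool_rot: [3.14, -0.001, -0.009]
contact_force: [-5.6, -0.5, -0.5]
opening: 0.0197
grip_force: 59.6
```

{"api": "jog_arm", "payload": {
  "commands": [-0.033,-0.166,0,0,0,0,0,-0.094,-0.141,0,0,0,0,0,-0.141,-0.094,0,0,0,0,0,-0.166,-0.033,0,0,0,0,0,-0.166,0.033,0,0,0,0,0,-0.141,0.094,0,0,0,0,0,-0.094,0.141,0,0,0,0,0,-0.033,0.166,0,0,0,0,0,0.033,0.166,0,0,0,0,0,0.094,0.141,0,0,0,0,0,0.141,0.094,0,0,0,0,0,0.166,0.033,0,0,0,0,0,0.166,-0.033,0,0,0,0,0,0.141,-0.094,0,0,0,0,0,0.094,-0.141,0,0,0,0,0,0.033,-0.166,0,0,0,0,0]
}}

```text
t: 47.22
tool_pos: [0.6307, 0.2697, 0.1157]
tool_rot: [3.14, -0.001, -0.005]
contact_force: [-2.8, -0.3, -1.0]
opening: 0.0197
grip_force: 59.6
```

{"api": "jog_arm", "payload": {
  "commands": [-0.1,0,0,0,0,0,0,-0.1,0,0,0,0,0,0,-0.1,0,0,0,0,0,0,-0.1,0,0,0,0,0,0,-0.05,0,0,0,0,0,0,0,0,-0.3,0,0,0,0,0,0,-0.4,0,0,0,0,0,0,-0.4,0,0,0,0,0,0,-0.1,0,0,0,0,0,0,0,0,0,0,0]
}}

```text
t: 48.48
tool_pos: [0.6047, 0.2703, 0.1896]
tool_rot: [-3.141, 0.0, -0.002]
contact_force: [0.1, -0.1, -1.6]
opening: 0.0198
grip_force: 59.6
```

Run:
```python
from plan import *
for c in("side",):
    im=eyes.get_image(c); save(im,c+"4",(160,180,360,330),4)
    m=best(c,"stirrer")
    if m is not None:
        p=cloud(im,m)
        for a,b in((.06,.105),(.105,.15),(.11,.15)):
            s=p[(p[:,2]>a)&(p[:,2]<b)]
            if len(s)>4: print("stir",len(s),((s.max(0)+s.min(0))/2).round(4),np.ptp(s,0).round(3),s.min(0)[2])
    print("coaster",disc(im,best(c,"coaster"),.004,.04))
plan([(.4915,.4068,.185,0,0,5),(.4915,.4068,.117,0,0,4)])
```

```text
stir 97 [0.5952 0.2744 0.0958] [0.025 0.026 0.018] 0.08681191597186144
stir 264 [0.599  0.2731 0.1276] [0.031 0.03  0.045] 0.1052073359152551
stir 236 [0.599  0.2731 0.1301] [0.031 0.03  0.04 ] 0.11013588776437466
coaster (array([ 0.492 ,  0.4065, 41.6911]), array([0.4902, 0.4085]))
at [0.6036 0.2699 0.1872] -0.0 t 48.62 open 0.0195
5 rows -> [0.4915 0.4067 0.1848] -0.0
  -0.37,-0.46,0.01,0,0,0,0, -0.37,-0.46,0.01,0,0,0,0, -0.38,-0.45,0.01,0,0,0,0, -0.37,-0.46,0,0,0,0,0, -0.38,-0.45,0.01,0,0,0,0
4 rows -> [0.4915 0.4067 0.117 ] -0.0
  0,0,0.28,0,0,0,0, 0,0,0.28,0,0,0,0, 0,0,0.29,0,0,0,0, 0,0,0.28,0,0,0,0
```

View pics/side4.png

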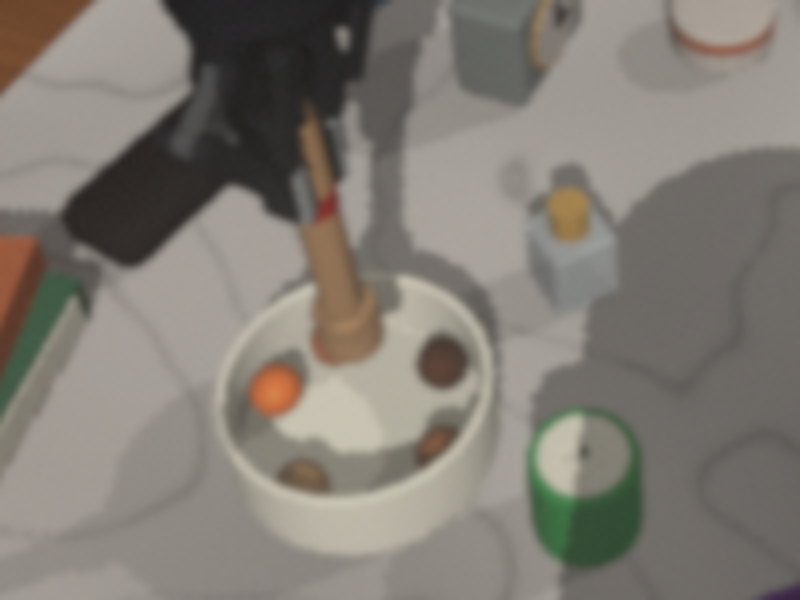

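{"api": "jog_arm", "payload": {
  "commands": [-0.37,-0.46,0.01,0,0,0,0,-0.37,-0.46,0.01,0,0,0,0,-0.38,-0.45,0.01,0,0,0,0,-0.37,-0.46,0,0,0,0,0,-0.36,-0.45,0.01,0,0,0,0,0,0,0,0,0,0,0,0,0,0.28,0,0,0,0,0,0,0.28,0,0,0,0,0,0,0.28,0,0,0,0,0,0,0.28,0,0,0,0,0,0,0,0,0,0,0]
}}

```text
t: 50.0
tool_pos: [0.4922, 0.4059, 0.1163]
tool_rot: [3.139, -0.001, -0.006]
contact_force: [0.2, 0.0, -0.8]
opening: 0.0197
grip_force: 59.6
```

{"api": "jog_arm", "payload": {
  "commands": [0,0,0.05,0,0,0,0,0,0,0.05,0,0,0,0,0,0,0,0,0,0,0]
}}

```text
t: 50.38
tool_pos: [0.4935, 0.4071, 0.1134]
tool_rot: [-3.141, 0.0, -0.001]
contact_force: [-0.5, -0.0, -2.3]
opening: 0.0199
grip_force: 59.6
```

{"api": "jog_arm", "payload": {
  "commands": [0,0,0.02,0,0,0,0,0,0,0,0,0,0,0]
}}

```text
t: 50.62
tool_pos: [0.4934, 0.407, 0.112]
tool_rot: [-3.141, 0.0, -0.0]
contact_force: [-0.8, -0.8, -1.2]
opening: 0.0197
grip_force: 59.6
```

{"api": "jog_arm", "payload": {
  "commands": [-0.02,0,0.02,0,0,0,0,0,0,0,0,0,0,0]
}}

```text
t: 50.88
tool_pos: [0.492, 0.407, 0.1105]
tool_rot: [3.141, -0.0, -0.0]
contact_force: [-0.3, 0.3, -1.2]
opening: 0.0192
grip_force: 59.6
```

{"api": "jog_arm", "payload": {
  "commands": [0,0,0.02,0,0,0,0,0,0,0,0,0,0,0]
}}

```text
t: 51.12
tool_pos: [0.4923, 0.4071, 0.11]
tool_rot: [-3.141, 0.0, -0.001]
contact_force: [0.2, 0.8, 1.6]
opening: 0.0193
grip_force: 60.0
```

{"api": "jog_arm", "payload": {
  "commands": [0,0,0.01,0,0,0,0,0,0,0,0,0,0,0]
}}

```text
t: 51.38
tool_pos: [0.4925, 0.4072, 0.11]
tool_rot: [-3.141, 0.0, -0.001]
contact_force: [-1.6, -1.3, 5.3]
opening: 0.0194
grip_force: 60.3
```

{"api": "jog_arm", "payload": {
  "commands": [0,0,0,0,0,0,24,0,0,0,0,0,0,30,0,0,0,0,0,0,45,0,0,0,0,0,0,70,0,0,0,0,0,0,70,0,0,-0.3,0,0,0,70,0,0,-0.6,0,0,0,70,0,0,-0.8,0,0,0,70,0,0,-0.8,0,0,0,70,-0.2,0.8,0,0,0,0,70,-0.2,0.8,0,0,0,0,70,-0.2,0.8,0,0,0,0,70,-0.2,0.8,0,0,0,0,70,-0.2,0.8,0,0,0,0,70,-0.2,0.8,0,0,0,0,70,0,0,0,0,0,0,70]
}}

```text
t: 53.38
tool_pos: [0.42, 0.1169, 0.2606]
tool_rot: [3.142, -0.007, 0.005]
contact_force: [0.6, 1.3, -0.4]
opening: 0.0698
grip_force: 0.0
```

```bash
cat > check.py <<'E'
from plan import *
for c in("side","top"):
    im=eyes.get_image(c); save(im,c+"5"); print(c)
    for n,z,r0 in(("candle_red",.06,.028),("candle_green",.06,.028),("candle_blue",.06,.028),("candle_amber",.06,.028),("coaster",.004,.04),("bowl",.05,.07),("cream",.03,.034)):
        for r in nets.silhouettes(c,n)[:1]: print(n,round(r["p"],2),disc(im,r["mask"],z,r0))
    for n,z in(("box",.06),("clock",.076),("perfume",.05)):
        for r in nets.silhouettes(c,n)[:1]: print(n,round(r["p"],2),rect(im,r["mask"],z))
    for r in nets.silhouettes(c,"bead0"):
        p=cloud(im,r["mask"]); print("bead",round(r["p"],2),p.mean(0).round(3))
    for r in nets.silhouettes(c,"stirrer")[:2]:
        p=cloud(im,r["mask"])
        for a,b in((.008,.034),(.036,.1),(.1,.157),(.157,.175)):
            s=p[(p[:,2]>a)&(p[:,2]<b)]
            if len(s)>4: print("stir",len(s),((s.max(0)+s.min(0))/2).round(4),np.ptp(s,0).round(3))
    m=best(c,"gallery")
    if m is not None: print(Lfit(im,m,[.638,-.339,-.08]))
plan([])
E
python3 check.py 2>&1 | grep -v Warn
```

```text
side
candle_red 0.75 (array([ 0.4824, -0.2576, 21.0178]), array([ 0.4779, -0.256 ]))
candle_green 0.78 (array([ 0.4736,  0.2721, 28.3953]), array([0.4732, 0.2742]))
candle_blue 0.84 (array([ 0.655 , -0.1119, 28.2813]), array([ 0.6527, -0.1093]))
candle_amber 0.66 None
coaster 0.69 (array([ 0.4901,  0.4075, 39.3515]), array([0.4861, 0.4124]))
bowl 0.79 (array([ 0.3189,  0.3441, 70.1703]), array([0.3247, 0.3339]))
cream 0.58 (array([ 0.5417, -0.0793, 35.4823]), array([ 0.541 , -0.0756]))
box 0.68 (((602.33642578125, -267.8841247558594), (130.29776000976562, 83.26274871826172), 85.96343994140625), 626)
clock 0.96 (((654.0982055664062, -13.622039794921875), (90.73321533203125, 50.73284912109375), 89.96831512451172), 468)
perfume 0.83 (((545.4258422851562, 140.84451293945312), (39.03655242919922, 41.47028732299805), 56.91794204711914), 190)
bead 0.68 [0.575 0.233 0.028]
bead 0.46 [0.638 0.242 0.028]
stir 182 [0.4868 0.4108 0.0211] [0.032 0.028 0.026]
stir 204 [0.486  0.4108 0.0679] [0.019 0.018 0.063]
stir 243 [0.486  0.4101 0.1287] [0.02  0.02  0.057]
stir 133 [0.4864 0.4092 0.1619] [0.0
[... 720 characters left out ...]
0298919678), 462)
perfume 0.47 (((544.4432373046875, 138.10426330566406), (39.063724517822266, 38.360530853271484), 54.68330001831055), 121)
bead 0.59 [0.551 0.274 0.03 ]
bead 0.49 [0.65  0.275 0.029]
bead 0.39 [0.607 0.32  0.028]
bead 0.37 [0.578 0.228 0.03 ]
stir 47 [0.485  0.4126 0.0213] [0.027 0.041 0.025]
stir 50 [0.4865 0.4063 0.0677] [0.022 0.018 0.063]
stir 46 [0.4855 0.4012 0.1294] [0.022 0.012 0.055]
stir 48 [0.4851 0.4054 0.1635] [0.019 0.019 0.011]
stir 33 [ 0.4941 -0.2438  0.0206] [0.051 0.022 0.025]
stir 292 [ 0.4958 -0.2604  0.0524] [0.05  0.055 0.031]
(array([ 0.6411, -0.341 , -0.0772]), 245, np.float64(0.002943437799288269))
at [0.4201 0.119  0.2589] -0.0 t 54.77 open 0.0699
```

```bash
python3 -c "
import cv2
t=cv2.imread('pics/top5.png');s=cv2.imread('pics/side5.png')
cv2.imwrite('pics/both5.png',cv2.resize(cv2.vconcat([t[60:340,60:580],s[60:400,60:580]]),(504,600),interpolation=cv2.INTER_AREA))"
```

```text
(no output)
```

View pics/both5.png

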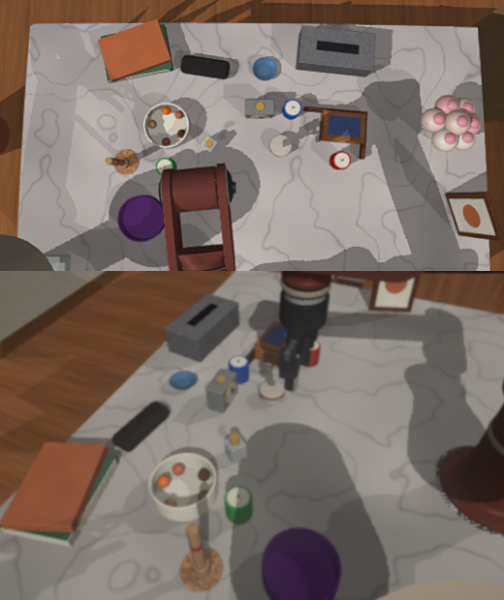

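Both views show everything in place: five beads in the bowl, the stick on its coaster, blue right of the clock, red in front of the box and green in front of the bowl. No amber candle shows. I'll inspect the box and corner gaps with the wrist camera.

Run:
```python
from plan import *
im=eyes.get_image("wrist"); T=im["cam_to_world"]; print((T[:3,3]-state()[0]).round(3),(-T[:3,2]).round(2),im["K"][0,0])
for c in("side","top"):
    eyes.get_image(c); print(c,[(round(r["p"],2),np.array(r["bbox"]).astype(int).tolist()) for r in nets.silhouettes(c,"candle_amber")])
plan([(.53,-.26,.24,GY,70)])
```

```text
[ 0.076 -0.     0.143] [-0.3   0.   -0.95] 301.29447970139313
side []
top []
at [0.4201 0.119  0.2589] -0.0 t 55.02 open 0.0703
8 rows -> [ 0.5298 -0.2602  0.2397] -0.08
  0.23,0.79,0.04,0,0,0.1,70, 0.24,0.79,0.04,0,0,0.1,70, 0.24,0.78,0.04,0,0,0.1,70, 0.25,0.78,0.04,0,0,0.1,70, 0.26,0.78,0.04,0,0,0.1,70, 0.27,0.78,0.04,0,0,0.1,70, 0.28,0.77,0.04,0,0,0.1,70, 0.28,0.78,0.04,0,0,0.1,70
```

{"api": "jog_arm", "payload": {
  "commands": [0.32,0.87,0.1,0,0,0.1,70,0.32,0.87,0.1,0,0,0.1,70,0.33,0.87,0.1,0,0,0.1,70,0.33,0.87,0.1,0,0,0.1,70,0.34,0.87,0.1,0,0,0.1,70,0.35,0.86,0.1,0,0,0.1,70,0.36,0.86,0.1,0,0,0.1,70,0.37,0.86,0.1,0,0,0.1,70,0,0,0,0,0,0,70,0,0,0,0,0,0,70]
}}

```text
t: 56.28
tool_pos: [0.5684, -0.3022, 0.2105]
tool_rot: [-3.138, 0.126, 0.001]
contact_force: [-0.6, 1.3, 0.5]
opening: 0.0699
grip_force: 0.0
```

Run:
```python
from plan import *
im=eyes.get_image("wrist"); save(im,"wrist6",scale=1.25)
b=best("wrist","box"); g=best("wrist","gallery")
gi=np.zeros((400,640),bool) if g is None else g
p=cloud(im,gi); print(len(p),Lfit(im,gi,[.638,-.339,-.08]))
if b is not None: print(rect(im,b,.06,.008))
# all points near corner, in gallery frame
q=cloud(im,np.ones((400,640),bool)); c,s=np.cos(GY),np.sin(GY)
gq=(q[:,:2]-G)@np.array([[c,-s],[s,c]])
z=q[:,2]
def edge(k,lo,hi,zl,zh,axis,fn):
    m=(gq[:,k]>lo)&(gq[:,k]<hi)&(z>zl)&(z<zh); return m
for y0 in(.02,.04,.06,.08,.1,.12):
    m=(abs(gq[:,1]-y0)<.006)
    r=gq[m&(z>.026)&(z<.034)&(abs(gq[:,0]-.006)<.02),0]; t=gq[m&(z>.056)&(z<.066)&(abs(gq[:,0]+.045)<.06),0]
    print("y",y0,"rail",(r.min().round(4),r.max().round(4)) if len(r) else None,"box far",np.percentile(t,[99,100]).round(4) if len(t) else None)
for x0 in(-.02,-.04,-.06,-.08):
    m=(abs(gq[:,0]-x0)<.006)
    r=gq[m&(z>.026)&(z<.034)&(abs(gq[:,1]+.006)<.02),1]; t=gq[m&(z>.056)&(z<.066)&(gq[:,1]>-.02)&(gq[:,1]<.15),1]
    print("x",x0,"rail",(r.min().round(4),r.max().round(4)) if len(r) else None,"box right",np.percentile(t,[0,1]).round(4) if len(t) else None)
```

```text
3535 (array([ 0.6415, -0.341 , -0.0824]), 3471, np.float64(0.0028515521628461587))
(((601.2053833007812, -270.640869140625), (130.1497802734375, 90.34384155273438), 85.20289611816406), 11973)
y 0.02 rail (np.float64(0.0046), np.float64(0.0145)) box far [0.0027 0.0028]
y 0.04 rail (np.float64(0.0046), np.float64(0.0145)) box far [0.0027 0.0028]
y 0.06 rail (np.float64(0.0046), np.float64(0.0156)) box far [0.0028 0.0028]
y 0.08 rail (np.float64(0.0047), np.float64(0.0157)) box far [0.0026 0.0029]
y 0.1 rail (np.float64(0.0048), np.float64(0.0148)) box far [0.0029 0.003 ]
y 0.12 rail (np.float64(0.004), np.float64(0.015)) box far [0.0022 0.0031]
x -0.02 rail (np.float64(-0.0127), np.float64(-0.0028)) box right [0.0008 0.002 ]
x -0.04 rail (np.float64(-0.0134), np.float64(-0.0025)) box right [0.0001 0.0015]
x -0.06 rail (np.float64(-0.013), np.float64(-0.0028)) box right [0.0005 0.0018]
x -0.08 rail (np.float64(-0.013), np.float64(-0.0024)) box right [0.001  0.0023]
```

View pics/wrist6.png

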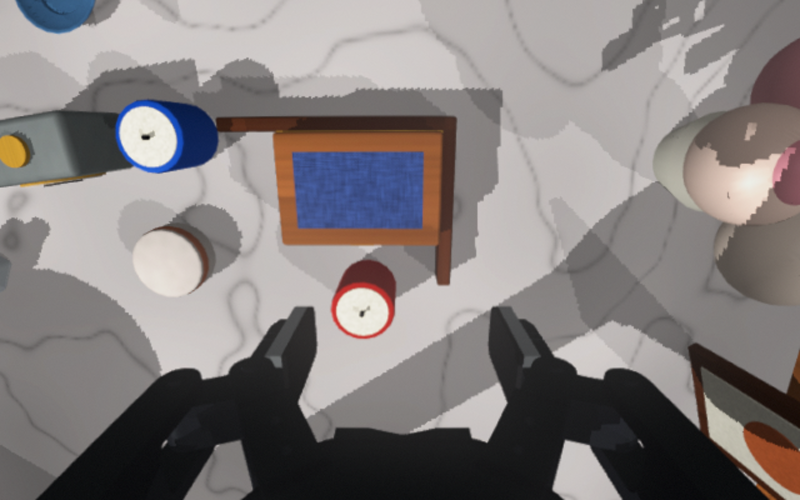

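The crop shows the box squared in the corner. The far gap looks like about 1 mm, but the right gap may be about 2 mm, so I'll push gently once more from the left.

Run:
```python
from plan import *
b=g2w(-.045,.170); c=g2w(-.045,.150)
plan([(*b,.12,GY,0,4),(*b,.02,GY,0,3),(*c,.02,GY,0,3)])
```

```text
at [ 0.5686 -0.3013  0.2115] -0.079 t 56.42 open 0.0701
4 rows -> [ 0.6066 -0.1659  0.1203] -0.083
  0.11,-0.57,0.38,0,0,0.01,0, 0.12,-0.58,0.38,0,0,0.01,0, 0.11,-0.57,0.38,0,0,0.01,0, 0.11,-0.58,0.38,0,0,0.01,0
3 rows -> [ 0.6066 -0.1659  0.0201] -0.08
  0,0,0.56,0,0,-0.01,0, 0,0,0.56,0,0,-0.01,0, 0,0,0.55,0,0,-0.01,0
3 rows -> [ 0.605  -0.1856  0.0201] -0.08
  0,0.11,0,0,0,0,0, 0,0.11,0,0,0,0,0, 0,0.11,0,0,0,0,0
```

{"api": "jog_arm", "payload": {
  "commands": [0.11,-0.57,0.38,0,0,0.01,0,0.12,-0.58,0.38,0,0,0,0,0.11,-0.57,0.38,0,0,0,0,0.11,-0.58,0.38,0,0,0,0,0,0,0,0,0,0,0,0,0,0,0,0,0,0,0,0,0.56,0,0,0,0,0,0,0.56,0,0,0,0,0,0,0.55,0,0,0,0,0,0,0,0,0,0,0]
}}

```text
t: 57.68
tool_pos: [0.6047, -0.1672, 0.0177]
tool_rot: [-3.138, 0.129, 0.007]
contact_force: [0.0, 0.3, -0.8]
opening: -0.0004
grip_force: 0.0
```

{"api": "jog_arm", "payload": {
  "commands": [0,0.11,0,0,0,0,0,0,0.11,0,0,0,0,0,0,0.08,0,0,0,0,0,0,0,0,0,0,0,0]
}}

```text
t: 58.18
tool_pos: [0.6056, -0.1856, 0.0203]
tool_rot: [3.139, -0.129, 0.002]
contact_force: [0.2, 0.5, 0.0]
opening: 0.0
grip_force: 0.0
```

{"api": "jog_arm", "payload": {
  "commands": [0,0.04,0,0,0,0,0,0,0,0,0,0,0,0]
}}

```text
t: 58.42
tool_pos: [0.6051, -0.1871, 0.0197]
tool_rot: [-3.139, 0.127, -0.0]
contact_force: [0.9, 1.4, 1.2]
opening: 0.0004
grip_force: 1.0
```

{"api": "jog_arm", "payload": {
  "commands": [0,0.03,0,0,0,0,0,0,0,0,0,0,0,0]
}}

```text
t: 58.68
tool_pos: [0.605, -0.1884, 0.0196]
tool_rot: [-3.138, 0.127, -0.0]
contact_force: [-1.0, 4.9, 3.1]
opening: -0.0002
grip_force: 2.5
```

{"api": "jog_arm", "payload": {
  "commands": [0,0.03,0,0,0,0,0,0,0,0,0,0,0,0]
}}

```text
t: 58.92
tool_pos: [0.605, -0.1889, 0.0198]
tool_rot: [-3.136, 0.127, -0.0]
contact_force: [0.0, 8.6, 5.0]
opening: -0.0005
grip_force: 4.5
```

{"api": "jog_arm", "payload": {
  "commands": [0,0.03,0,0,0,0,0,0,0,0,0,0,0,0]
}}

```text
t: 59.18
tool_pos: [0.605, -0.1895, 0.02]
tool_rot: [-3.133, 0.127, 0.0]
contact_force: [-0.5, 13.6, 7.9]
opening: -0.0003
grip_force: 6.5
```

{"api": "jog_arm", "payload": {
  "commands": [0,0.03,0,0,0,0,0,0,0,0,0,0,0,0]
}}

```text
t: 59.42
tool_pos: [0.6051, -0.1901, 0.0203]
tool_rot: [-3.131, 0.127, 0.0]
contact_force: [-0.7, 18.1, 9.9]
opening: -0.0002
grip_force: 8.4
```

{"api": "jog_arm", "payload": {
  "commands": [0,-0.15,0,0,0,0,0,0,-0.35,0,0,0,0,0,0,0,-0.8,0,0,0,0,0,0,-0.8,0,0,0,30,0,0,-0.8,0,0,0,30,0,0,-0.8,0,0,0,30,-0.2,0.6,0,0,0,0,30,-0.1,0.6,0,0,0,0,30,-0.1,0.6,0,0,0,0,30,-0.1,0.6,0,0,0,0,30,0,0,0,0,0,0,30,0,0,0,0,0,0,30]
}}

```text
t: 60.92
tool_pos: [0.5652, -0.305, 0.2109]
tool_rot: [-3.138, 0.127, 0.001]
contact_force: [0.3, 0.4, 0.1]
opening: 0.0299
grip_force: 0.0
```

Run:
```python
from plan import *
im=eyes.get_image("wrist"); save(im,"wrist7",(240,60,440,260),3)
g=best("wrist","gallery"); b=best("wrist","box")
L=Lfit(im,g,[.64,-.34,-.08]); print(L)
(cx,cy),_,a=rect(im,b,.06,.008)[0]; print(rect(im,b,.06,.008))
c,s=np.cos(L[0][2]),np.sin(L[0][2]); d=np.array([cx,cy])/1e3-L[0][:2]; print("box in gallery",c*d[0]+s*d[1],-s*d[0]+c*d[1])
q=cloud(im,np.ones((400,640),bool)); gq=(q[:,:2]-L[0][:2])@np.array([[c,-s],[s,c]]); z=q[:,2]
for y0 in(.03,.06,.09,.12):
    m=(abs(gq[:,1]-y0)<.006); r=gq[m&(z>.026)&(z<.034)&(abs(gq[:,0]-.006)<.02),0]; t=gq[m&(z>.056)&(z<.066)&(abs(gq[:,0]+.045)<.06),0]
    print("far rail",r.min().round(4),r.max().round(4),"box",t.max().round(4))
for x0 in(-.02,-.04,-.06,-.08):
    m=(abs(gq[:,0]-x0)<.006); r=gq[m&(z>.026)&(z<.034)&(abs(gq[:,1]+.006)<.02),1]; t=gq[m&(z>.056)&(z<.066)&(gq[:,1]>-.02)&(gq[:,1]<.15),1]
    print("right rail",r.min().round(4),r.max().round(4),"box",t.min().round(4),t.max().round(4))
plan([])
```

```text
(array([ 0.6414, -0.3415, -0.0826]), 3320, np.float64(0.0027698461586846313))
(((601.0457763671875, -271.8723449707031), (129.8825225830078, 90.33969116210938), 85.23186492919922), 11988)
box in gallery -0.04596134493686532 0.06606079383023111
far rail 0.001 0.0119 box -0.0011
far rail 0.001 0.0119 box -0.0011
far rail 0.001 0.011 box -0.001
far rail 0.0003 0.0113 box -0.0008
right rail -0.0111 -0.0025 box 0.0008 0.1308
right rail -0.0112 -0.0019 box 0.0014 0.131
right rail -0.0108 -0.0017 box 0.001 0.1308
right rail -0.0102 -0.0021 box 0.0011 0.1305
at [ 0.5656 -0.3045  0.2113] -0.08 t 61.08 open 0.03
```

View pics/wrist7.png

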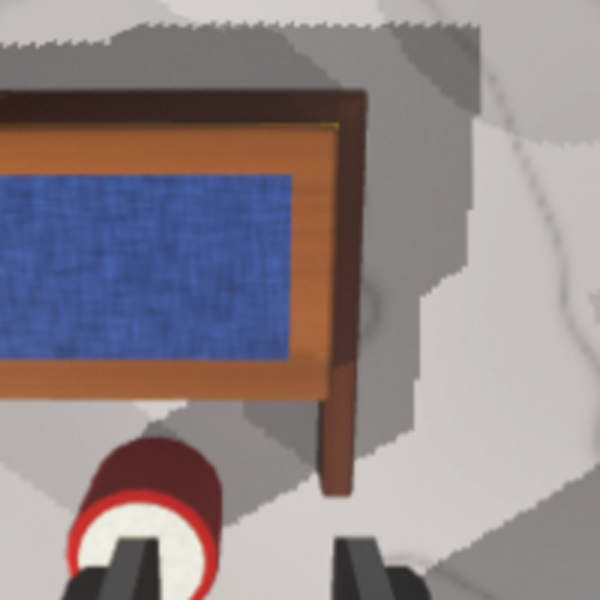

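{"api": "jog_arm", "payload": {
  "commands": [-0.6,0.5,-0.3,0,0,0,30,-0.6,0.6,-0.3,0,0,0,30,-0.6,0.6,0,0,0,0,30,-0.3,0.6,0,0,0,0,30,0,0,0,0,0,0,30]
}}

```text
t: 61.7
tool_pos: [0.4275, -0.4342, 0.2476]
tool_rot: [3.138, -0.132, 0.0]
contact_force: [-0.2, -0.4, -0.2]
opening: 0.0297
grip_force: 0.0
```

```bash
python3 check.py 2>&1 | grep -E "candle|stir|box|coaster|bead|side|top|^at|bowl|glasses"
```

```text
side
candle_red 0.61 (array([ 0.4957, -0.2599, 28.2113]), array([ 0.4944, -0.2569]))
candle_green 0.64 (array([ 0.4735,  0.2717, 28.6055]), array([0.473 , 0.2743]))
candle_blue 0.84 (array([ 0.6552, -0.1125, 28.5238]), array([ 0.6533, -0.1095]))
coaster 0.82 (array([ 0.4895,  0.4087, 41.8341]), array([0.4864, 0.4128]))
bowl 0.81 (array([ 0.603 ,  0.2727, 71.1627]), array([0.6007, 0.2787]))
box 0.67 (((599.3218383789062, -271.1427307128906), (135.6479034423828, 90.39549255371094), 84.37220764160156), 883)
bead 0.66 [0.576 0.233 0.027]
bead 0.59 [0.65  0.282 0.027]
bead 0.45 [0.637 0.243 0.027]
stir 196 [0.4867 0.4099 0.0212] [0.031 0.03  0.026]
stir 209 [0.4846 0.411  0.0681] [0.022 0.017 0.063]
stir 237 [0.4857 0.4101 0.1283] [0.02  0.021 0.057]
stir 152 [0.4869 0.4084 0.1621] [0.019 0.02  0.01 ]
stir 950 [0.6007 0.2749 0.021 ] [0.138 0.137 0.026]
stir 893 [0.6014 0.2738 0.0444] [0.14  0.139 0.017]
top
candle_red 0.77 (array([ 0.4959, -0.2605, 28.1607]), array([ 0.4953, -0.2598]))
candle_green 0.63 None
candle_blue 0.54 (array([ 0.6538, -0.1137, 26.1973]), array([ 0.6532, -0.1127]))
candle_amber 0.39 None
coaster 0.9 (array([ 0.4888,  0.4048, 40.7311]), array([0.49  , 0.3985]))
bowl 0.82 (array([ 0.3189,  0.3437, 71.4201]), array([0.3146, 0.3449]))
box 0.7 (((599.6442260742188, -271.5000305175781), (131.98944091796875, 90.97371673583984), 85.85636901855469), 1308)
bead 0.5 [0.65  0.275 0.029]
bead 0.48 [0.578 0.228 0.032]
bead 0.44 [0.608 0.319 0.028]
bead 0.41 [0.637 0.235 0.029]
bead 0.37 [0.552 0.274 0.03 ]
bead 0.33 [ 0.607 -0.259  0.024]
stir 23 [ 0.6423 -0.1048  0.0224] [0.031 0.034 0.023]
stir 253 [ 0.6534 -0.1115  0.0522] [0.052 0.049 0.031]
stir 45 [0.4853 0.4124 0.0209] [0.028 0.041 0.026]
stir 49 [0.4866 0.4005 0.0673] [0.022 0.012 0.063]
stir 49 [0.4856 0.4017 0.1282] [0.022 0.013 0.055]
stir 49 [0.485  0.4061 0.1641] [0.019 0.018 0.011]
at [ 0.4284 -0.433   0.2475] -0.081 t 63.1 open 0.03
```

View pics/top5.png

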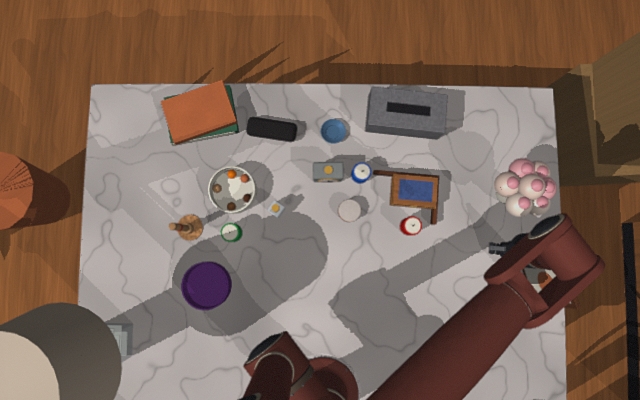

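The top view shows the finished layout: blue (361,172), red (411,226), green (231,232), box in the corner (414,190), stick on the coaster (186,227) and five beads in the bowl (232,190). There is no amber candle, so I'm handing in.

```bash
python3 -c "
from station import job
print(job.finish_job())"
```

```text
the job is handed in; nothing more can be done
None
```

I handed the job in at about 63 s, and the station returned no verdict: the box is flush in the corner, the beads were stirred four full circles with none spilt, the stick is back on its coaster, the blue, red and green candles are in their places, and I saw no amber candle.

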